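# Slide the oil bottle home into its dock

## Robot

A 6-joint arm with a two-finger parallel gripper is mounted at the origin on a cart in front of the work surface, level with it; the furniture and walls round the work are solid. World frame = base frame: x ahead of the robot, y to its left, z up, the work surface at z = 0. Lengths are in mm, angles in rad, forces in N, time in s.
With the tool pointing down it reaches from about 325 to 775 mm from the base axis. Payload 5.5 kg.
Tool frame: the origin (TCP) lies at the very end of the fingers, on their centre line; the grasp point (between the pads) lies 19 mm behind it; z points along the fingers, x is the direction in which the jaws open and shut, and the axes are right-handed (so a half turn about z gives the same grasp; the last joint's range is limited). The gripper opens to 85 mm and grips with 20 to 120 N. Pads are 22 mm wide; open, the fingers measure 114 mm over their backs; the gripper's body (76 mm by 85 mm) begins 54 mm behind the grasp point. The pads swing forward as they close: fully open they stand 13 mm farther back than shut.
Start: joints at [1.095, 0.091, 1.231, -0, 1.82, -0.057], TCP at [244.005, 548.159, 231.275] pointing down, gripper open.
Joint ranges: [-2.87, 2.87], [-0.86, 2.18], [0.17, 2.46], [-1.51, 4.65], [0.06, 2.69], [-2.65, 2.65]. Speed limits (rad/s): [2.57, 2.57, 3.01, 3.14, 3.14, 3.14].

## Interface

Orientations are given as a unit quaternion [x, y, z, w].
In Python, from station import arm gives the robot as it stands.
- The arm moves only by the shell command python3 -m handwheel 'ROWS' [FORCE]. ROWS is JSON, a list of rows, each an object with "travel": the shift along the tool's x, y, z in mm, a list of three; "rotation": the turn, a rotation vector about the tool's x, y, z in rad, a list of three; "jaw": the opening, from 0 (shut) to 1 (fully open). In form: [{"travel": [dx, dy, dz], "rotation": [rx, ry, rz], "jaw": jaw}, ...]. A call has 1 to 10 rows; each row is the pose to reach, as a shift and turn from the pose measured when the call began, along the tool's axes at that moment; what a row does not reach only later rows make up. A row lasts 1/12 s, in which the tool goes at most 41.7 mm and 7.16 degrees, less where a joint would pass 70% of its speed; a pose out of reach is approached as far as the arm can. A call with a gripper value outside its range is refused whole. The fingers move at their own pace and stop on an object; FORCE is the grip in N (left out, the last holds). Time passes only in rows, so rows that repeat a pose let the fingers close. It gives the time, the measured TCP pose, the force and the opening at its end, in the units of the state.
- arm.read_state(): the state, without advancing time (a new reading comes with each control period).
- arm.camera(name): name is "scene" or "top" or "wrist"; returns (picture, depth): 420x560x3 uint8, blue, green, red; 420x560 float32, mm along the optical axis (not along the pixel's ray), 0 where there is no reading.
- arm.get_calibration(name): a dict with "fx", "fy", "cx", "cy" (pixels), "T" (4x4, takes a point from camera to world coordinates). Camera axes: x right, y down, z forward; pixel columns grow to the right and rows downward; lengths in mm; the calibration is good to about 2 mm. A picture is of the moment at which its call begins: read the wrist's pose just before it. get_calibration takes no time and is no camera call; for the wrist camera it gives the pose at the moment of the call.
- arm.close_job(): hands the job in, once; it reports no verdict.
The state is a dict: "clock": time; "joints": joint angles; "qd": joint speeds; "tau": joint torques, N m; "tool_pos": TCP position; "orientation": TCP orientation; "ft_force": force on the tool from outside, world axes, zero at the start; "ft_torque": the same for the moment, N m; "grip_width": opening from 0.0 (shut) to 1.0 (fully open).
Only numpy, scipy, OpenCV 4.12 (cv2) and the standard library are available. Lean on these libraries where they do the work, as an engineer would, in place of code of your own. Each camera call takes 0.05 s, during which the arm holds its last target.

## Task

Push the tall oil bottle gently across the bench, low on its body so that it stays upright, and slide it through the open front of the empty blue dock until it stands against or nearly against the back wall. Only push it with the fingers: do not pinch it, lift it or tip it over. Leave the grease tin in the other dock and everything else on the bench where it is.

Things in the scene. Friction and masses are not known exactly. Their poses are not given: they have to be found in the camera images.
- oil_bottle: Upright white plastic oil bottle with a long thin red spout, 140 mm tall, 0.2 kg within about 25 percent. Round body 44 mm in diameter from the bench up to 94 mm; shoulder and spout above it at most 21 mm wide. Loose, on the bare bench top (the green mat, 2.5 mm thick, begins at y = -22 mm and is not in its way). Origin: centre of its underside on the bench; z up the bottle.
- empty_dock: Empty blue sheet-metal dock fixed to the bench, no floor plate, open towards the robot. Walls 22 mm high, 4 thick; inside y -37 to 37 mm. Back wall's inner face at x = 23 mm; side walls from there to x = -32, lips flaring to x = -47 (mouth 90 wide); flanges to y +-53. Origin: on the bench, at the axis of a bottle standing fully home; +x points in, towards the back wall, within 0.3 rad of world x.
- full_dock: The other dock, the same in size, shape and axes, already taken by the grease tin. Fixed. Which dock is on the left varies.
- grease_tin: Flat round grease tin, green with a silver lid, 64 mm across, 31 mm high, standing loose in the other dock. Origin: centre of its underside. To be left alone.
- pin_dark: Dark turned steel pin standing upright on the left, 25 mm across, 63 mm tall, loose. Origin: centre of its underside. To be left alone.
- gear: Grey spur gear lying flat on the green mat, 60 mm across, 14 mm high, loose. Origin: centre of its underside. To be left alone.
- brush: Flat brush with wooden handle lying on the green mat, 185 mm long, about along y, 14 mm high, loose. Origin: centre of its underside. To be left alone. Behind it, fixed, stands a green hardness tester, 676 mm tall, at x 0.39 to 0.89 m, y -0.44 to -0.66 m: keep the arm clear of it.
There are look-alikes about, which are no part of the job. Of the things like the oil_bottle, leave any that is black or yellow; of the rest the smaller one is meant.

How it is judged:
By the outcome, as a careful person would: the job done as asked, in the order asked, and still so for the second after the job is handed in, with the robot touching nothing.
It also fails if it takes over 64 s, if anything falls off the work surface, if the arm or the gripper's body presses on something with over 40 N, if the wrist force passes 120 N, or if a joint passes its speed limit or range.

## Working session

There is one attempt and no reset: what is moved stays moved. The work goes in short steps, Python scripts to look and compute and a shell command to move; the robot and the scene stay as the last step left them, time stands still between calls to the robot, and variables do not carry over. Pictures are saved under pics/ and viewed, and the job is handed in when it is done.

```bash
ls; mkdir -p pics; python3 - <<'E'
from station import arm
import cv2,numpy as np
print(arm.read_state())
for n in("scene","top"):
    p,d=arm.camera(n); cv2.imwrite(f"pics/{n}0.png",p); np.save(f"pics/{n}0.npy",d)
    c=arm.get_calibration(n); print(n,c)
E
```

```text
pics
{'clock': 0.0, 'joints': array([ 1.09529487e+00,  9.18918916e-02,  1.23193173e+00, -2.29360498e-05,
        1.81976247e+00, -5.67047476e-02]), 'qd': array([ 1.05618127e-03, -1.44320978e-03,  4.52024358e-04,  1.92624150e-03,
        4.65569496e-06, -8.95775518e-06]), 'tau': array([ 1.91829363e-04, -4.58738244e+01, -4.18019485e+01,  6.13085876e-05,
        1.17446625e-02, -4.86197246e-05]), 'tool_pos': array([243.87882947, 547.89148182, 230.10518188]), 'orientation': array([ 8.38649269e-01,  5.44670918e-01, -8.59803862e-04,  5.04291783e-04]), 'ft_force': array([-0.18149301,  0.31819773, -0.03240267]), 'ft_torque': array([-0.0170349 ,  0.02746059, -0.01732529]), 'grip_width': 1.003640859416221}
scene {'fx': 398.360144388557, 'fy': 398.360144388557, 'cx': 275.5442521715393, 'cy': 216.39146843447597, 'T': array([[ 8.00089884e-01, -3.22499873e-01,  5.05816182e-01,
         6.37913686e+01],
       [-5.99875905e-01, -4.26963910e-01,  6.76646672e-01,
        -5.98515383e+02],
       [-2.25321103e-03, -8.44805097e-01, -5.35069408e-01,
         5.46837639e+02],
       [ 0.00000000e+00,  0.00000000e+00,  0.00000000e+00,
         1.00000000e+00]])}
top {'fx': 406.0224245650329, 'fy': 406.0224245650329, 'cx': 280.70182618234026, 'cy': 209.98298104755045, 'T': array([[-3.86247149e-03, -9.92377574e-01,  1.23173987e-01,
         4.49420222e+02],
       [-9.99921281e-01,  5.30324434e-03,  1.13713403e-02,
         5.38475644e+01],
       [-1.19378848e-02, -1.23120369e-01, -9.92319939e-01,
         9.68026022e+02],
       [ 0.00000000e+00,  0.00000000e+00,  0.00000000e+00,
         1.00000000e+00]])}
```

View pics/scene0.png

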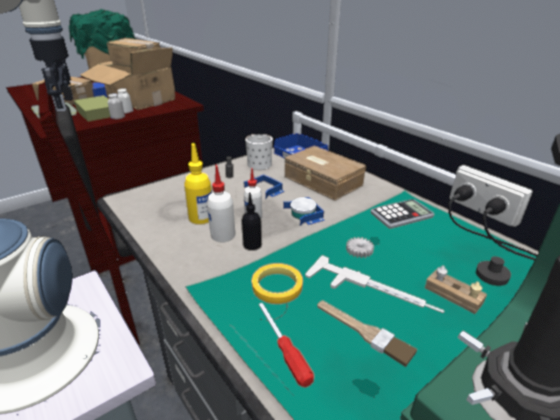

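View pics/top0.png

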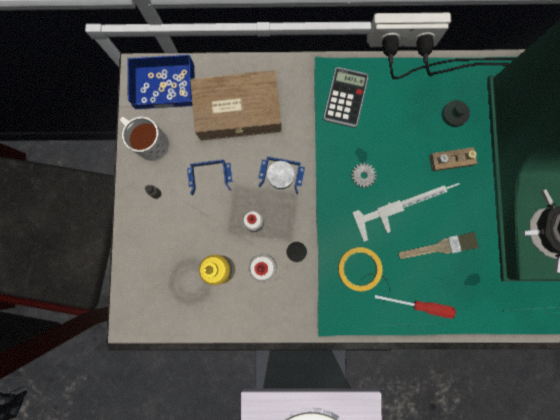

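The scene view shows four bottles: yellow (198,195), black (251,227), a large white one (221,215) and a smaller white one (253,195). In the top view they are yellow (214,270), black (297,252), and white at (262,267) and (253,220). The empty dock is at about (210,175) in the top view, and the full dock with the tin is at (281,173). Next I'll crop and measure.

```bash
cat > h.py <<'E'
import cv2,numpy as np
from station import arm
def ray(c,u,v,z):
    T=c["T"]; d=T[:3,:3]@np.array([(u-c["cx"])/c["fx"],(v-c["cy"])/c["fy"],1.0]); o=T[:3,3]
    return o+d*(z-o[2])/d[2]
def cloud(c,d):
    v,u=np.mgrid[:d.shape[0],:d.shape[1]]
    P=np.stack([(u-c["cx"])/c["fx"]*d,(v-c["cy"])/c["fy"]*d,d],-1)
    return P@c["T"][:3,:3].T+c["T"][:3,3]
E
python3 - <<'E'
from h import *
t=cv2.imread("pics/top0.png"); s=cv2.imread("pics/scene0.png")
a=cv2.resize(t[145:295,170:330],None,fx=2.5,fy=2.5,interpolation=cv2.INTER_CUBIC)
b=cv2.resize(s[140:260,170:340],None,fx=2.35,fy=3.125*.75,interpolation=cv2.INTER_CUBIC)
h=max(a.shape[0],b.shape[0]); 
a=cv2.copyMakeBorder(a,0,h-a.shape[0],0,0,0);b=cv2.copyMakeBorder(b,0,h-b.shape[0],0,0,0)
cv2.imwrite("pics/crop0.png",np.hstack([a,b]))
c=arm.get_calibration("top");P=cloud(c,np.load("pics/top0.npy"))
hsv=cv2.cvtColor(t,cv2.COLOR_BGR2HSV)
# bottles: red caps
red=cv2.inRange(hsv,(0,120,60),(8,255,255))|cv2.inRange(hsv,(172,120,60),(180,255,255))
n,l,st,ce=cv2.connectedComponentsWithStats(red)
for i in range(1,n):
    if st[i,4]>15 and 170<ce[i][0]<330 and 145<ce[i][1]<300: print("red",ce[i],st[i],P[l==i].max(0),np.median(P[l==i],0))
blue=cv2.inRange(hsv,(100,120,40),(125,255,255)); 
n,l,st,ce=cv2.connectedComponentsWithStats(blue)
for i in range(1,n):
    if st[i,4]>15 and 150<ce[i][1]<300: print("blue",ce[i],st[i],P[l==i].min(0),P[l==i].max(0))
# points per bottle via depth from both cams
for nm in("top","scene"):
    Q=cloud(arm.get_calibration(nm),np.load(f"pics/{nm}0.npy")).reshape(-1,3)
    m=(Q[:,2]>30)&(Q[:,2]<400)&(Q[:,0]>200)&(Q[:,0]<650)&(Q[:,1]>-30)&(Q[:,1]<350)
    Q=Q[m]; 
    g=np.zeros((90,80),np.uint8); iy=((Q[:,0]-200)/5).astype(int); ix=((Q[:,1]+30)/5).astype(int); g[iy,ix]=1
    n,l,st,ce=cv2.connectedComponentsWithStats(g)
    for i in range(1,n):
        k=l[iy,ix]==i
        if k.sum()>30: q=Q[k]; print(nm,k.sum(),q.min(0).round(),q.max(0).round())
E
```

```text
red [251.21052632 218.50877193] [247 215   9   8  57] [545.64833915 135.51843351 140.36782267] [537.03184815 125.08107071 109.42074784]
red [260.808 268.36 ] [255 263  13  12 125] [449.42022218 115.6776613  968.02602171] [434.28121246 102.81028839 142.77511939]
blue [264.63855422 168.59036145] [260 157  19  28  83] [630.08578096  70.6622437   -1.23512311] [694.25342347 114.97195589  25.85361967]
blue [226.13 171.71] [216 160  16  25 100] [630.04432751 184.79848769  -3.3745796 ] [687.37200144 219.01848296  27.25787034]
blue [298.9375 174.35  ] [296 162   8  23  80] [630.99200017  10.47454087  -2.11238018] [681.74073073  28.26983729  25.9435462 ]
blue [191.32758621 173.17241379] [188 164  11  18  58] [636.84783278 263.47283396  -3.50789967] [680.46062114 290.99105365  25.85964757]
blue [191.94117647 187.11764706] [190 184   4   9  17] [6.11137795e+02 2.72348681e+02 5.79372641e-01] [631.74668603 284.41566855  25.82324873]
top 617 [406.  76.  33.] [464. 134. 186.]
top 851 [400. 173.  31.] [463. 237. 206.]
top 330 [448.   9.  67.] [492.  53. 140.]
top 344 [517. 106.  30.] [561. 150. 140.]
top 217 [622.  35.  30.] [650.  97.  37.]
scene 1134 [399.  73.  30.] [456. 124. 182.]
scene 1163 [393. 170.  30.] [456. 225. 200.]
scene 615 [441.   6.  30.] [485.  45. 137.]
scene 394 [511. 102.  30.] [551. 146. 137.]
```

View pics/crop0.png

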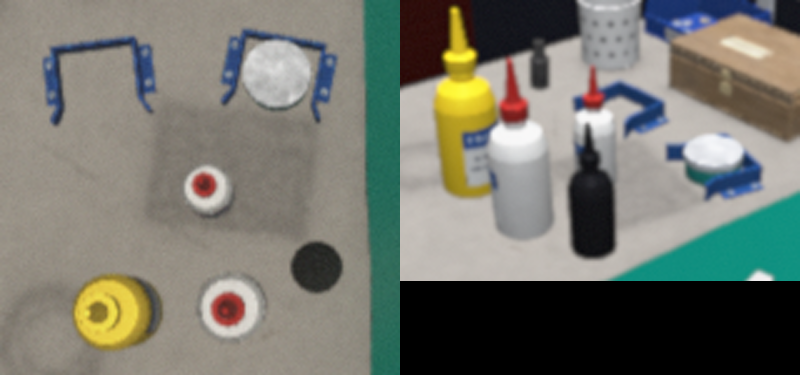

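The crop confirms the target: the smaller white bottle at top-crop (207,190). Its depth extent is 44 mm wide and 140 mm tall, while the larger white one is 58 mm wide and 186 mm tall. Yellow and black are excluded by colour. The empty dock is the left one, and the right one holds the tin. Next I'll measure the dock pose.

```bash
python3 - <<'E'
from h import *
from scipy.optimize import least_squares
t=cv2.imread("pics/top0.png")
c=arm.get_calibration("top");d=np.load("pics/top0.npy");P=cloud(c,d)
hsv=cv2.cvtColor(t,cv2.COLOR_BGR2HSV)
m=cv2.inRange(hsv,(95,70,25),(130,255,255))
m[:, :182]=0; m[:,238:]=0; m[:155]=0; m[198:]=0
v,u=np.nonzero(m)
for nm,z in(("ray z=22",22),):
    W=np.array([ray(c,a,b,z) for a,b in zip(u,v)])
    z=P[v,u,2]; 
    for lo,hi in((14,30),):
        k=(z>lo)&(z<hi); print(k.sum(),W[k].min(0),W[k].max(0))
    h=W[k]
    back=h[h[:,0]>h[:,0].max()-22]; 
    im=cv2.resize(t[150:200,180:240],None,fx=10,fy=10,interpolation=cv2.INTER_CUBIC)
    for (a,b) in zip(u[k],v[k]): cv2.circle(im,(int((a-180+.5)*10),int((b-150+.5)*10)),2,(0,255,255),-1)
    cv2.imwrite("pics/dock0.png",im)
E
```

```text
169 [608.48201532 186.89952652  22.        ] [687.96963349 280.8107821   22.        ]
```

View pics/dock0.png

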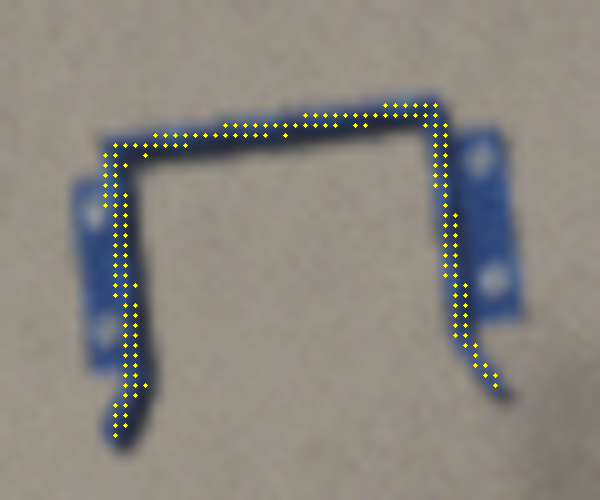

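```bash
python3 - <<'E'
from h import *
c=arm.get_calibration("top")
f=lambda x,y:ray(c,180+x/10-.5,150+y/10-.5,22)[:2]
L=f(113,147);R=f(438,108);l2=f(130,365);r2=f(460,330)
print(L,R,np.linalg.norm(L-R),l2,r2)
e=(L-R)/np.linalg.norm(L-R); print("yaw from back",np.arctan2(-e[0],e[1]))
for a,b in((L,l2),(R,r2)): q=a-b; print(np.arctan2(q[1],q[0]),np.linalg.norm(q))
yaw=np.arctan2(-e[0],e[1])
x=np.array([np.cos(yaw),np.sin(yaw)]);o=(L+R)/2-25*x; print("origin",o,yaw)
for s in(23,0,-47,-80,-120,-140):print(s,o+s*x)
# bottle two-ways: offset in dock frame
y=np.array([-x[1],x[0]])
for B in([539,128],[533,124],[537,126]): q=np.array(B)-o; print(B,q@x,q@y)
w=arm.get_calibration("wrist");print(w["T"][:3,3],arm.read_state()["tool_pos"])
E
```

```text
[678.15239976 278.94152813] [687.14935217 201.32957924] 78.13168220057813 [625.27942994 273.65829665] [633.23149542 195.37087408]
yaw from back 0.11540715230410835
0.09959252139374572 53.136272658811
0.11006785047672908 54.24611916419231
origin [657.8171764  237.25677514] 0.11540715230410835
23 [680.66418   239.9052514]
0 [657.8171764  237.25677514]
-47 [611.12982122 231.84467147]
-80 [578.34933779 228.04468379]
-120 [538.61541849 223.43863812]
-140 [518.74845884 221.13561528]
[539, 128] -130.60784488668142 -94.84806363483601
[533, 124] -137.0285373496564 -98.13054871414654
[537, 126] -132.824843135571 -96.60445731633814
[175.98582761 579.1624268  372.25393872] [243.87254237 547.91065429 230.23981283]
```

The smaller white bottle is at about (537,126). The empty dock origin is at about (658,237) with yaw about 0.11.

Plan: tilt the tool so the gripper's body leans away from the bottle, and use the two slightly open fingers as a cradle. Push first in +y onto the dock axis, then along that axis.

```bash
cat >> h.py <<'E'
from scipy.spatial.transform import Rotation as R
def pose(head,tilt): # push face is tool -y ; heading deg, tilt deg
    a=np.radians(head-90); x=[np.cos(a),np.sin(a),0]; y=[np.sin(a),-np.cos(a),0]
    return R.from_matrix(np.array([x,y,[0,0,-1]]).T)*R.from_rotvec([np.radians(tilt),0,0])
def rel(p,q):
    s=arm.read_state(); r=R.from_quat(s["orientation"])
    print("travel",r.inv().apply(np.array(p)-s["tool_pos"]).round(1),"rot",(r.inv()*q).as_rotvec().round(3), "deg",np.degrees((r.inv()*q).magnitude()).round(1))
def st():
    s=arm.read_state(); q=R.from_quat(s["orientation"]);z=q.apply([0,0,1]);f=q.apply([0,-1,0])
    print(s["clock"].round(2) if hasattr(s["clock"],'round') else s["clock"],"pos",s["tool_pos"].round(1),"head",np.degrees(np.arctan2(f[1],f[0])).round(1),"z",z.round(3),"F",s["ft_force"].round(1),"j",s["joints"].round(2),"g",round(s["grip_width"],3))
E
python3 -c "
from h import *
rel([440,330,330],pose(100,0)); rel([548,65,330],pose(100,0)); rel([548,65,330],pose(100,40))"
```

```text
travel [-119.5  267.8  -99.6] rot [0.001 0.002 0.977] deg 56.0
travel [-317.7  474.2  -99.2] rot [0.001 0.002 0.977] deg 56.0
travel [-317.7  474.2  -99.2] rot [0.642 0.342 0.936] deg 67.9
```

```bash
python3 -m handwheel '[{"travel":[0,0,-100],"rotation":[0,0,0],"jaw":0.3},{"travel":[0,0,-100],"rotation":[0,0,0],"jaw":0.3},{"travel":[0,0,-100],"rotation":[0,0,0],"jaw":0.3},{"travel":[-120,268,-100],"rotation":[0,0,0.98],"jaw":0.3},{"travel":[-120,268,-100],"rotation":[0,0,0.98],"jaw":0.3},{"travel":[-120,268,-100],"rotation":[0,0,0.98],"jaw":0.3},{"travel":[-120,268,-100],"rotation":[0,0,0.98],"jaw":0.3},{"travel":[-120,268,-100],"rotation":[0,0,0.98],"jaw":0.3},{"travel":[-120,268,-100],"rotation":[0,0,0.98],"jaw":0.3},{"travel":[-120,268,-100],"rotation":[0,0,0.98],"jaw":0.3}]' 20; python3 -c "
from h import *
st();rel([548,65,330],pose(100,0))"
```

```text
clock: 0.93
tool_pos: [439.6, 329.2, 330.0]
orientation: [0.991, 0.135, -0.001, 0.001]
ft_force: [0.4, -0.1, 0.1]
grip_width: 0.3
0.9333 pos [439.6 329.2 330. ] head 105.5 z [-0.001 -0.002 -1.   ] F [ 0.4 -0.1  0.1] j [ 0.58 -0.    1.15 -0.    2.    0.31] g 0.3
travel [ 33.7 283.6   0.4] rot [0.002 0.002 0.097] deg 5.5
```

```bash
python3 -m handwheel '[{"travel":[34,284,0],"rotation":[0,0,0.1],"jaw":0.3},{"travel":[34,284,0],"rotation":[0,0,0.1],"jaw":0.3},{"travel":[34,284,0],"rotation":[0,0,0.1],"jaw":0.3},{"travel":[34,284,0],"rotation":[0,0,0.1],"jaw":0.3},{"travel":[34,284,0],"rotation":[0,0,0.1],"jaw":0.3},{"travel":[34,284,0],"rotation":[0,0,0.1],"jaw":0.3},{"travel":[34,284,0],"rotation":[0,0,0.1],"jaw":0.3},{"travel":[34,284,0],"rotation":[0,0,0.1],"jaw":0.3},{"travel":[34,284,0],"rotation":[0,0,0.1],"jaw":0.3},{"travel":[34,284,0],"rotation":[0,0,0.1],"jaw":0.3}]'; python3 -c "
from h import *
st();rel([548,65,280],pose(100,40))"
```

```text
clock: 1.77
tool_pos: [548.2, 64.9, 330.0]
orientation: [0.996, 0.085, -0.001, 0.001]
ft_force: [-0.6, 0.1, 0.1]
grip_width: 0.296
1.7667 pos [548.2  64.9 330. ] head 99.8 z [-0.002 -0.001 -1.   ] F [-0.6  0.1  0.1] j [ 0.06  0.01  1.14 -0.    2.   -0.11] g 0.296
travel [-0.1 -0.2 50. ] rot [ 0.699  0.001 -0.005] deg 40.1
```

```bash
python3 -m handwheel '[{"travel":[0,0,50],"rotation":[0.7,0,0],"jaw":0.3},{"travel":[0,0,50],"rotation":[0.7,0,0],"jaw":0.3},{"travel":[0,0,50],"rotation":[0.7,0,0],"jaw":0.3},{"travel":[0,0,50],"rotation":[0.7,0,0],"jaw":0.3},{"travel":[0,0,50],"rotation":[0.7,0,0],"jaw":0.3},{"travel":[0,0,50],"rotation":[0.7,0,0],"jaw":0.3},{"travel":[0,0,50],"rotation":[0.7,0,0],"jaw":0.3},{"travel":[0,0,50],"rotation":[0.7,0,0],"jaw":0.3}]'; python3 - <<'E'
from h import *
st()
for n in("top","scene"):
    p,d=arm.camera(n); cv2.imwrite(f"pics/{n}1.png",p)
p,d=arm.camera("wrist");cv2.imwrite("pics/w1.png",p)
rel([548,65,18],pose(100,40))
E
```

```text
clock: 2.43
tool_pos: [547.9, 65.4, 279.0]
orientation: [0.936, 0.08, -0.031, -0.341]
ft_force: [1.1, 1.1, -0.7]
grip_width: 0.298
2.4333 pos [547.9  65.4 279. ] head 99.6 z [-0.113  0.633 -0.766] F [ 1.1  1.1 -0.7] j [-0.31  0.1   1.28  0.69  2.03 -0.25] g 0.298
travel [-2.000e-01  1.700e+02  2.013e+02] rot [ 0.002 -0.001 -0.001] deg 0.1
```

View pics/scene1.png

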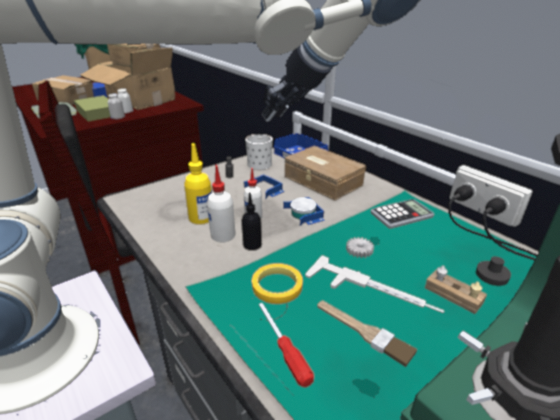

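View pics/w1.png

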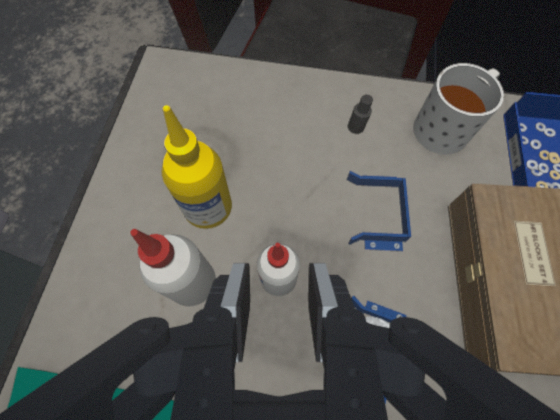

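View pics/top1.png

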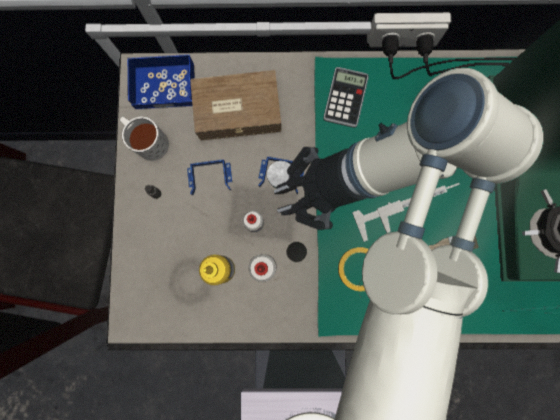

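The wrist view shows the target bottle at (279,268), the big white one at (180,265), the yellow one at (197,180), the empty dock around (380,210), and the fingers straddling the target's line from afar. The top view shows the arm clear of everything.

The yellow and big white bottles block a push from straight behind the dock. I'll follow a curved path with the fingers as a cradle, with the heading turning from about 112° to about 45°.

```bash
cat >> h.py <<'E'
def go(B,H,D,z,tilt=38):
    h=np.array([np.cos(np.radians(H)),np.sin(np.radians(H))]); p=np.array(B)-D*h
    rel([p[0],p[1],z],pose(H,tilt))
E
python3 -c "
from h import *
go([537,126],112,60,180);go([537,126],112,60,22)"
```

```text
travel [12.  63.5 79.1] rot [-0.033 -0.132 -0.164] deg 12.2
travel [ 12.  164.9 200.3] rot [-0.033 -0.132 -0.164] deg 12.2
```

```bash
python3 -m handwheel '[{"travel":[12,63,79],"rotation":[-0.033,-0.132,-0.164],"jaw":0.42},{"travel":[12,63,79],"rotation":[-0.033,-0.132,-0.164],"jaw":0.42},{"travel":[12,63,79],"rotation":[-0.033,-0.132,-0.164],"jaw":0.42},{"travel":[12,63,79],"rotation":[-0.033,-0.132,-0.164],"jaw":0.42},{"travel":[12,114,140],"rotation":[-0.033,-0.132,-0.164],"jaw":0.42},{"travel":[12,114,140],"rotation":[-0.033,-0.132,-0.164],"jaw":0.42},{"travel":[12,114,140],"rotation":[-0.033,-0.132,-0.164],"jaw":0.42},{"travel":[12,114,140],"rotation":[-0.033,-0.132,-0.164],"jaw":0.42}]'; python3 - <<'E'
from h import *
st()
for n in("top","scene"):
    p,d=arm.camera(n); cv2.imwrite(f"pics/{n}2.png",p)
a=cv2.imread("pics/top2.png")[110:300,170:400];b=cv2.imread("pics/scene2.png")[60:260,160:400]
cv2.imwrite("pics/c2.png",np.hstack([cv2.resize(a,(400,330)),cv2.resize(b,(396,330))]))
go([537,126],112,60,22)
E
```

```text
clock: 3.25
tool_pos: [558.7, 71.5, 101.8]
orientation: [0.928, 0.18, -0.063, -0.32]
ft_force: [-0.8, 0.5, 0.1]
grip_width: 0.423
3.25 pos [558.7  71.5 101.8] head 112.0 z [-0.232  0.571 -0.787] F [-0.8  0.5  0.1] j [-0.24  0.27  1.38  0.55  1.87 -0.57] g 0.423
travel [-1.7 51.  65.5] rot [ 0.003 -0.004  0.003] deg 0.3
```

View pics/c2.png

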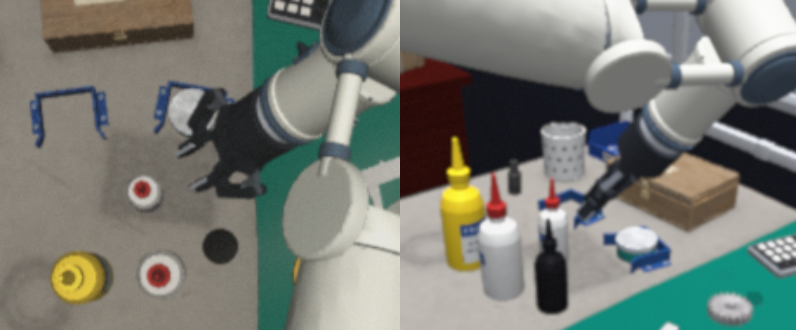

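```bash
python3 -m handwheel '[{"travel":[-2,26,33],"rotation":[0,0,0],"jaw":0.42},{"travel":[-2,26,33],"rotation":[0,0,0],"jaw":0.42},{"travel":[-2,51,65],"rotation":[0,0,0],"jaw":0.42},{"travel":[-2,51,65],"rotation":[0,0,0],"jaw":0.42},{"travel":[-2,51,65],"rotation":[0,0,0],"jaw":0.42}]'; python3 - <<'E'
from h import *
st()
for n in("top","scene","wrist"):
    p,d=arm.camera(n); cv2.imwrite(f"pics/{n}3.png",p); np.save(f"pics/{n}3.npy",d)
a=cv2.imread("pics/top3.png")[110:300,170:400];b=cv2.imread("pics/scene3.png")[60:260,160:400]
cv2.imwrite("pics/c3.png",np.hstack([cv2.resize(a,(400,330)),cv2.resize(b,(396,330))]))
E
```

```text
clock: 3.77
tool_pos: [558.9, 70.2, 23.6]
orientation: [0.928, 0.181, -0.061, -0.319]
ft_force: [0.2, 0.3, 1.0]
grip_width: 0.421
3.7667 pos [558.9  70.2  23.6] head 112.2 z [-0.228  0.571 -0.789] F [0.2 0.3 1. ] j [-0.25  0.34  1.45  0.53  1.75 -0.64] g 0.421
```

View pics/c3.png

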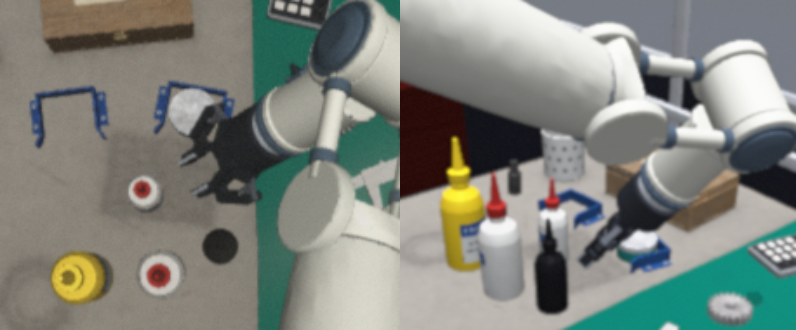

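View pics/wrist3.png

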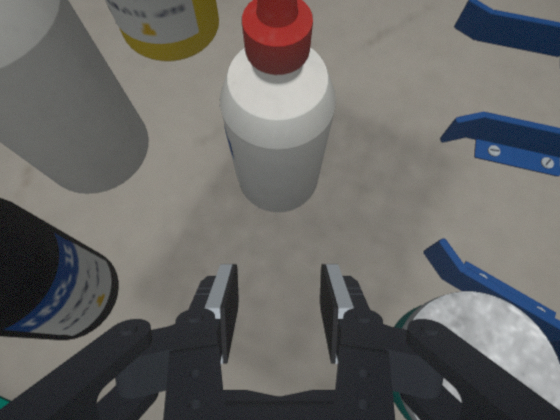

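The wrist view shows the target base at (278,200), centred between the fingertips at (235,270) and (330,270). The gripper is clear of the black bottle at (50,270) and the tin at (480,345). I'll take one wrist ray check of the bottle base, then push.

```bash
python3 - <<'E'
from h import *
c=arm.get_calibration("wrist")
f=ray(c,278,210,0);print("front base",f, "edges",ray(c,240,195,0),ray(c,318,190,0))
h=np.array([np.cos(np.radians(112)),np.sin(np.radians(112))]);print("centre",f[:2]+22*h)
print("tips",[ray(c,u,268,30).round(1) for u in(238,322)])
go([537,126],112,22,20)
E
```

```text
front base [545.87495118 109.894961     0.        ] edges [523.01232179 110.16122363   0.        ] [562.0634468  129.45122392   0.        ]
centre [537.63360613 130.2930058 ]
tips [array([544.1,  67.8,  30. ]), array([577.7,  81.5,  30. ])]
travel [ -1.1 -27.3  28.5] rot [ 0.004 -0.007  0.006] deg 0.6
```

```bash
python3 -m handwheel '[{"travel":[-1,-8,7],"rotation":[0,0,0],"jaw":0.42},{"travel":[-1,-16,14],"rotation":[0,0,0],"jaw":0.42},{"travel":[-1,-24,20],"rotation":[0,0,0],"jaw":0.42},{"travel":[-1,-28,24],"rotation":[0,0,0],"jaw":0.42},{"travel":[-1,-31,26],"rotation":[0,0,0],"jaw":0.42},{"travel":[-1,-34,28],"rotation":[0,0,0],"jaw":0.42},{"travel":[-1,-37,30],"rotation":[0,0,0],"jaw":0.42}]'; python3 - <<'E'
from h import *
st()
p,d=arm.camera("wrist"); cv2.imwrite("pics/wrist4.png",p)
E
```

```text
clock: 4.5
tool_pos: [541.9, 113.8, 24.8]
orientation: [0.929, 0.182, -0.058, -0.318]
ft_force: [-0.7, -1.7, 1.7]
grip_width: 0.42
4.5 pos [541.9 113.8  24.8] head 112.4 z [-0.223  0.57  -0.791] F [-0.7 -1.7  1.7] j [-0.18  0.27  1.53  0.55  1.71 -0.6 ] g 0.42
```

View pics/wrist4.png

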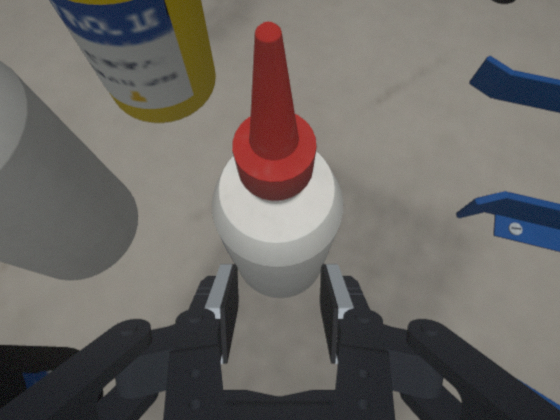

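The wrist view shows the bottle's body touching both fingertips at (237,270) and (322,270). It is upright, with a force of about 2 N. Now the curved push, in short calls.

```bash
cat >> h.py <<'E'
def path(w,n,D=20,tilt=38,off=0):
    # w: list of (bx,by,H,z); prints n steps from the current state
    s=arm.read_state(); r=R.from_quat(s["orientation"]); 
    w=np.array(w,float); t=np.r_[0,np.cumsum(np.linalg.norm(np.diff(w[:,:2],axis=0),axis=1))]
    for u in np.linspace(0,t[-1],n+1)[1:]:
        b=[np.interp(u,t,w[:,k]) for k in range(4)]
        H=np.radians(b[2]); p=np.array([b[0]-D*np.cos(H),b[1]-D*np.sin(H),b[3]]); q=pose(b[2],tilt)
        print(r.inv().apply(p-s["tool_pos"]).round(1).tolist(),(r.inv()*q).as_rotvec().round(3).tolist(),np.round(b,0).tolist())
E
python3 -c "
from h import *
path([(534,132,112,24),(535,155,105,24),(540,182,92,24)],10)"
```

```text
[0.9, -2.6, 3.2] [0.004, 0.01, 0.027] [534.0, 137.0, 110.0, 24.0]
[2.5, -6.2, 6.0] [0.004, 0.026, 0.048] [534.0, 142.0, 109.0, 24.0]
[4.1, -9.9, 8.9] [0.004, 0.043, 0.069] [535.0, 147.0, 107.0, 24.0]
[5.6, -13.6, 11.7] [0.004, 0.059, 0.091] [535.0, 152.0, 106.0, 24.0]
[7.3, -17.1, 14.5] [0.004, 0.08, 0.117] [535.0, 157.0, 104.0, 24.0]
[9.2, -20.6, 17.2] [0.004, 0.105, 0.15] [536.0, 162.0, 102.0, 24.0]
[11.1, -24.1, 19.9] [0.003, 0.131, 0.183] [537.0, 167.0, 99.0, 24.0]
[13.0, -27.6, 22.7] [0.003, 0.157, 0.216] [538.0, 172.0, 97.0, 24.0]
[14.9, -31.1, 25.4] [0.003, 0.182, 0.249] [539.0, 177.0, 94.0, 24.0]
[16.9, -34.7, 28.2] [0.003, 0.208, 0.281] [540.0, 182.0, 92.0, 24.0]
```

```bash
python3 -m handwheel '[{"travel":[1,-2.5,3],"rotation":[0,0.01,0.03],"jaw":0.42},{"travel":[2.5,-6,6],"rotation":[0,0.025,0.05],"jaw":0.42},{"travel":[4,-10,9],"rotation":[0,0.04,0.07],"jaw":0.42},{"travel":[5.5,-13.5,11.5],"rotation":[0,0.06,0.09],"jaw":0.42},{"travel":[7.5,-17,14.5],"rotation":[0,0.08,0.12],"jaw":0.42},{"travel":[9,-20.5,17],"rotation":[0,0.105,0.15],"jaw":0.42},{"travel":[11,-24,20],"rotation":[0,0.13,0.18],"jaw":0.42},{"travel":[13,-27.5,22.5],"rotation":[0,0.155,0.215],"jaw":0.42},{"travel":[15,-31,25.5],"rotation":[0,0.18,0.25],"jaw":0.42},{"travel":[17,-34.5,28],"rotation":[0,0.21,0.28],"jaw":0.42}]'; python3 - <<'E'
from h import *
st()
p,d=arm.camera("wrist"); cv2.imwrite("pics/wrist5.png",p)
p,d=arm.camera("scene"); cv2.imwrite("pics/scene5.png",p)
E
```

```text
clock: 5.38
tool_pos: [540.8, 162.1, 24.1]
orientation: [0.946, 0.015, -0.004, -0.325]
ft_force: [0.3, -0.7, 0.9]
grip_width: 0.419
5.3833 pos [540.8 162.1  24.1] head 91.9 z [-0.017  0.614 -0.789] F [ 0.3 -0.7  0.9] j [-0.15  0.09  1.74  0.65  1.47 -0.3 ] g 0.419
```

View pics/wrist5.png

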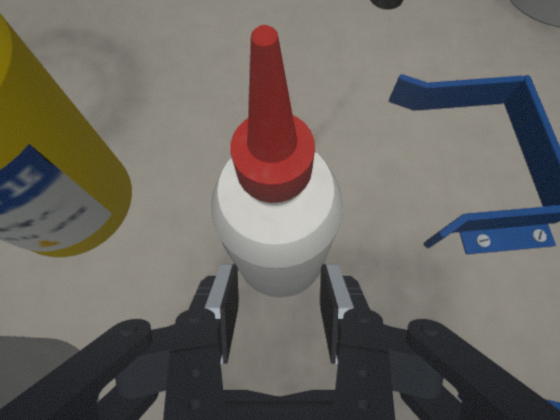

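View pics/scene5.png

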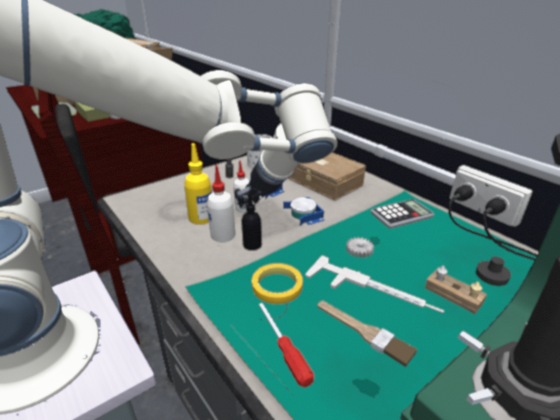

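The wrist view shows the bottle upright and seated in the cradle, with the red cap at (273,155). The dock mouth lips are at (402,80) and (430,243). On with the curve.

```bash
python3 -c "
from h import *
path([(540,182,92,24),(547,200,83,24),(560,215,74,27),(570,222,69,28)],10)"
```

```text
[1.7, -3.4, 2.6] [0.002, 0.023, 0.034] [542.0, 187.0, 90.0, 24.0]
[2.9, -7.1, 5.6] [0.002, 0.048, 0.067] [544.0, 192.0, 87.0, 24.0]
[4.1, -10.9, 8.5] [0.002, 0.074, 0.1] [546.0, 196.0, 85.0, 24.0]
[5.7, -14.7, 11.2] [0.001, 0.1, 0.133] [548.0, 201.0, 82.0, 24.0]
[8.4, -18.2, 13.0] [0.001, 0.125, 0.165] [551.0, 205.0, 80.0, 25.0]
[11.1, -21.8, 14.8] [0.001, 0.15, 0.197] [555.0, 209.0, 78.0, 26.0]
[13.8, -25.4, 16.7] [0.001, 0.175, 0.229] [558.0, 213.0, 75.0, 27.0]
[16.9, -28.7, 18.4] [0.001, 0.199, 0.26] [562.0, 216.0, 73.0, 27.0]
[20.5, -31.4, 20.0] [0.001, 0.221, 0.289] [566.0, 219.0, 71.0, 28.0]
[24.1, -34.0, 21.5] [0.001, 0.244, 0.318] [570.0, 222.0, 69.0, 28.0]
```

```bash
python3 -m handwheel '[{"travel":[1.5,-3.5,2.5],"rotation":[0,0.025,0.035],"jaw":0.42},{"travel":[3,-7,5.5],"rotation":[0,0.05,0.065],"jaw":0.42},{"travel":[4,-11,8.5],"rotation":[0,0.075,0.1],"jaw":0.42},{"travel":[5.5,-14.5,11],"rotation":[0,0.1,0.13],"jaw":0.42},{"travel":[8.5,-18,13],"rotation":[0,0.125,0.165],"jaw":0.42},{"travel":[11,-22,15],"rotation":[0,0.15,0.2],"jaw":0.42},{"travel":[14,-25.5,16.5],"rotation":[0,0.175,0.23],"jaw":0.42},{"travel":[17,-28.5,18.5],"rotation":[0,0.2,0.26],"jaw":0.42},{"travel":[20.5,-31.5,20],"rotation":[0,0.22,0.29],"jaw":0.42},{"travel":[24,-34,21.5],"rotation":[0,0.245,0.32],"jaw":0.42}]'; python3 - <<'E'
from h import *
st()
p,d=arm.camera("wrist"); cv2.imwrite("pics/wrist6.png",p)
p,d=arm.camera("top"); cv2.imwrite("pics/top6.png",p)
E
```

```text
clock: 6.32
tool_pos: [562.7, 203.4, 27.9]
orientation: [0.93, -0.174, 0.059, -0.319]
ft_force: [-0.3, -0.4, 0.6]
grip_width: 0.42
6.3167 pos [562.7 203.4  27.9] head 68.8 z [ 0.222  0.573 -0.789] F [-0.3 -0.4  0.6] j [-0.05 -0.08  1.9   0.68  1.18  0.09] g 0.42
```

View pics/wrist6.png

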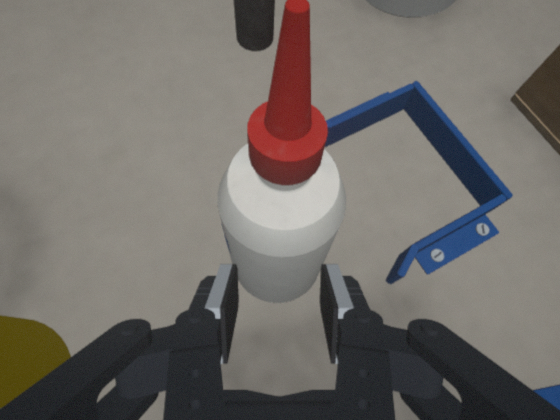

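View pics/top6.png

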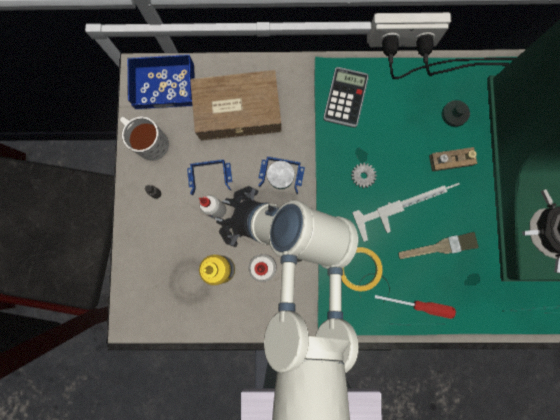

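The cap has shifted to (287,140) in the wrist view, so I'll check whether the bottle is leaning.

```bash
cat >> h.py <<'E'
def redaxis(tag):
    from scipy.optimize import least_squares
    out={}
    for n in("wrist","scene","top"):
        c=arm.get_calibration(n); p,d=arm.camera(n); cv2.imwrite(f"pics/{n}{tag}.png",p)
        hsv=cv2.cvtColor(p,cv2.COLOR_BGR2HSV)
        m=cv2.inRange(hsv,(0,120,60),(8,255,255))|cv2.inRange(hsv,(172,120,60),(180,255,255))
        k,l,s,ce=cv2.connectedComponentsWithStats(m)
        P=cloud(c,d)
        for i in range(1,k):
            if s[i,4]>25:
                q=P[(l==i)&(d>0)]; b=np.median(q,0)
                if 500<b[0]<700 and 80<b[1]<280:
                    lo=q[(q[:,2]<np.percentile(q[:,2],40))];hi=q[q[:,2]>q[:,2].max()-15]
                    print(n,ce[i].round(),"zmax",q[:,2].max().round(),"low",lo.mean(0).round(1),"hi",hi.mean(0).round(1))
    # body cross sections from wrist depth
    c=arm.get_calibration("wrist");p,d=arm.camera("wrist");P=cloud(c,d)
    s=cv2.cvtColor(p,cv2.COLOR_BGR2HSV); t=arm.read_state()["tool_pos"]
    w=(s[...,1]<45)&(s[...,2]>130)&(np.hypot(P[...,0]-t[0],P[...,1]-t[1])<60)
    for a in(40,50,60,70,80):
        k=w&(P[...,2]>a)&(P[...,2]<a+10)
        if k.sum()>50:
            q=P[k][:,:2]; r=least_squares(lambda v:np.hypot(q[:,0]-v[0],q[:,1]-v[1])-22,q.mean(0)+[5,10],loss="soft_l1"); print("z",a,r.x.round(1),k.sum(),np.sqrt(2*r.cost/len(q)).round(2))
E
python3 -c "
from h import *
redaxis('6b')"
```

```text
wrist [279. 107.] zmax 142.0 low [571.3 222.9 105.6] hi [573.4 228.6 134. ]
top [205. 202.] zmax 146.0 low [571.3 223.3 107.5] hi [575.1 225.8 137.6]
z 40 [564.  203.5] 321 1.06
z 50 [560.2 193.4] 419 1.19
z 60 [560.6 194.4] 364 1.12
z 70 [572.9 224.7] 2675 1.0
z 80 [576.5 232.4] 6381 2.36
```

View pics/wrist6b.png

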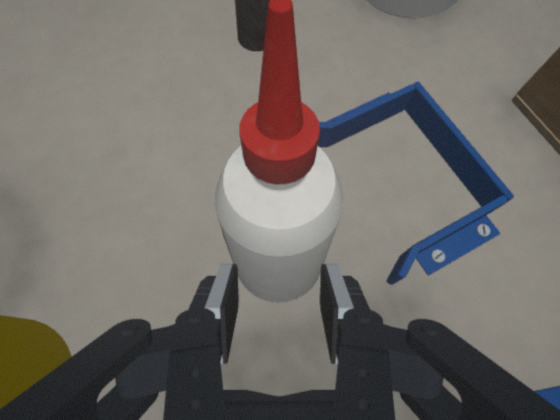

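Between pictures the bottle rocked slightly. It is now straight, with the spout tip at (280,5). I'll let it settle and push at half the speed.

```bash
python3 -m handwheel '[{"travel":[0,0,0],"rotation":[0,0,0],"jaw":0.42},{"travel":[0,0,0],"rotation":[0,0,0],"jaw":0.42},{"travel":[0,0,0],"rotation":[0,0,0],"jaw":0.42},{"travel":[0,0,0],"rotation":[0,0,0],"jaw":0.42}]'; python3 - <<'E'
from h import *
st(); redaxis('7')
c=arm.get_calibration("wrist")
for u,v in((417,85),(510,195),(405,98),(498,203)): print(u,v,ray(c,u,v,22).round(1))
path([(570,222,69,27),(590,228,62,28)],10)
E
```

```text
clock: 6.95
tool_pos: [562.7, 202.9, 27.8]
orientation: [0.93, -0.173, 0.059, -0.319]
ft_force: [-0.7, -1.2, 0.1]
grip_width: 0.417
6.95 pos [562.7 202.9  27.8] head 68.9 z [ 0.221  0.574 -0.789] F [-0.7 -1.2  0.1] j [-0.05 -0.08  1.9   0.68  1.18  0.09] g 0.417
wrist [287. 114.] zmax 142.0 low [572.4 219.9 105.5] hi [574.8 224.3 134.4]
top [206. 202.] zmax 140.0 low [572.3 221.1 107.7] hi [576.4 224.  132.2]
z 40 [564.  202.8] 332 1.1
z 50 [560.3 193.3] 417 1.19
z 60 [560.8 194.5] 360 1.08
z 70 [573.2 224.4] 2667 1.0
z 80 [576.8 232. ] 6350 2.35
417 85 [676.4 278.8  22. ]
510 195 [686.8 202.7  22. ]
405 98 [665.9 273.3  22. ]
498 203 [678.9 201.2  22. ]
[1.5, -0.8, 1.5] [0.001, 0.007, 0.008] [572.0, 223.0, 68.0, 27.0]
[2.9, -1.9, 2.3] [0.001, 0.015, 0.018] [574.0, 223.0, 68.0, 27.0]
[4.3, -3.0, 3.0] [0.001, 0.022, 0.027] [576.0, 224.0, 67.0, 27.0]
[5.7, -4.1, 3.7] [0.001, 0.03, 0.037] [578.0, 224.0, 66.0, 27.0]
[7.1, -5.1, 4.4] [0.001, 0.037, 0.047] [580.0, 225.0, 66.0, 28.0]
[8.5, -6.2, 5.1] [0.001, 0.045, 0.056] [582.0, 226.0, 65.0, 28.0]
[9.9, -7.3, 5.8] [0.001, 0.052, 0.066] [584.0, 226.0, 64.0, 28.0]
[11.3, -8.4, 6.6] [0.001, 0.06, 0.075] [586.0, 227.0, 63.0, 28.0]
[12.7, -9.5, 7.3] [0.001, 0.067, 0.085] [588.0, 227.0, 63.0, 28.0]
[14.1, -10.6, 8.0] [0.002, 0.075, 0.095] [590.0, 228.0, 62.0, 28.0]
```

View pics/wrist7.png

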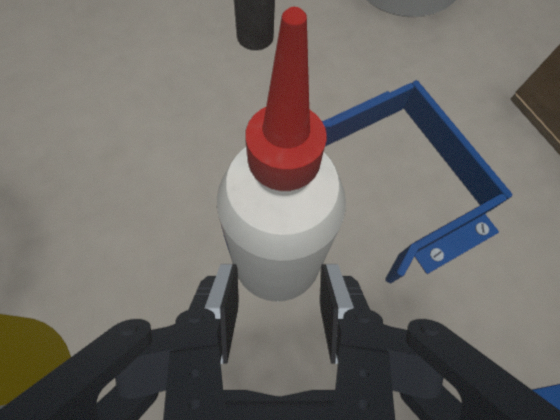

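```bash
python3 -c "
from h import *
path([(571,225.3,69,28),(596,231,60,28)],10,D=24)"
```

```text
[1.6, -1.1, 0.6] [0.001, 0.009, 0.011] [574.0, 226.0, 68.0, 28.0]
[3.3, -2.2, 1.5] [0.001, 0.019, 0.023] [576.0, 226.0, 67.0, 28.0]
[5.1, -3.3, 2.4] [0.001, 0.028, 0.036] [578.0, 227.0, 66.0, 28.0]
[6.8, -4.5, 3.2] [0.001, 0.038, 0.048] [581.0, 228.0, 65.0, 28.0]
[8.6, -5.6, 4.1] [0.001, 0.048, 0.06] [584.0, 228.0, 64.0, 28.0]
[10.3, -6.8, 5.0] [0.001, 0.057, 0.073] [586.0, 229.0, 64.0, 28.0]
[12.1, -7.9, 5.9] [0.001, 0.067, 0.085] [588.0, 229.0, 63.0, 28.0]
[13.8, -9.1, 6.9] [0.002, 0.077, 0.097] [591.0, 230.0, 62.0, 28.0]
[15.6, -10.3, 7.8] [0.002, 0.086, 0.11] [594.0, 230.0, 61.0, 28.0]
[17.4, -11.5, 8.7] [0.002, 0.096, 0.122] [596.0, 231.0, 60.0, 28.0]
```

```bash
python3 -m handwheel '[{"travel":[1.5,-1,0.5],"rotation":[0,0.01,0.01],"jaw":0.42},{"travel":[3.5,-2,1.5],"rotation":[0,0.02,0.025],"jaw":0.42},{"travel":[5,-3.5,2.5],"rotation":[0,0.03,0.035],"jaw":0.42},{"travel":[7,-4.5,3],"rotation":[0,0.04,0.05],"jaw":0.42},{"travel":[8.5,-5.5,4],"rotation":[0,0.05,0.06],"jaw":0.42},{"travel":[10.5,-7,5],"rotation":[0,0.055,0.075],"jaw":0.42},{"travel":[12,-8,6],"rotation":[0,0.065,0.085],"jaw":0.42},{"travel":[14,-9,7],"rotation":[0,0.075,0.095],"jaw":0.42},{"travel":[15.5,-10.5,8],"rotation":[0,0.085,0.11],"jaw":0.42},{"travel":[17.5,-11.5,8.5],"rotation":[0,0.095,0.12],"jaw":0.42}]'; python3 - <<'E'
from h import *
st(); redaxis('8')
path([(596,231,60,28),(620,234.5,54,28.5)],10,D=24)
E
```

```text
clock: 7.98
tool_pos: [584.3, 210.3, 28.1]
orientation: [0.914, -0.244, 0.084, -0.314]
ft_force: [-1.3, -0.1, -0.0]
grip_width: 0.422
7.9833 pos [584.3 210.3  28.1] head 60.1 z [ 0.307  0.532 -0.789] F [-1.3 -0.1 -0. ] j [-0.01 -0.1   1.92  0.66  1.06  0.26] g 0.422
wrist [305. 128.] zmax 142.0 low [597.5 221.8 105.9] hi [601.5 223.6 134.6]
top [206. 190.] zmax 139.0 low [598.1 222.6 107.8] hi [602.3 222.6 132.2]
z 40 [585.5 210.3] 313 1.12
z 50 [580.4 201.3] 432 1.23
z 60 [581.2 202.7] 425 1.53
z 70 [598.6 227.4] 2656 0.99
z 80 [604.6 232.9] 6034 2.28
[1.5, -1.1, 1.0] [0.002, 0.007, 0.011] [598.0, 231.0, 59.0, 28.0]
[3.2, -2.4, 1.9] [0.002, 0.014, 0.019] [601.0, 232.0, 59.0, 28.0]
[4.8, -3.6, 2.8] [0.002, 0.02, 0.027] [603.0, 232.0, 58.0, 28.0]
[6.5, -4.8, 3.7] [0.001, 0.027, 0.036] [606.0, 232.0, 58.0, 28.0]
[8.2, -6.0, 4.6] [0.001, 0.033, 0.044] [608.0, 233.0, 57.0, 28.0]
[9.8, -7.2, 5.5] [0.001, 0.04, 0.052] [610.0, 233.0, 56.0, 28.0]
[11.5, -8.5, 6.3] [0.001, 0.046, 0.06] [613.0, 233.0, 56.0, 28.0]
[13.1, -9.7, 7.2] [0.001, 0.053, 0.069] [615.0, 234.0, 55.0, 28.0]
[14.8, -10.9, 8.1] [0.001, 0.059, 0.077] [618.0, 234.0, 55.0, 28.0]
[16.4, -12.2, 9.0] [0.001, 0.065, 0.085] [620.0, 234.0, 54.0, 28.0]
```

View pics/wrist8.png

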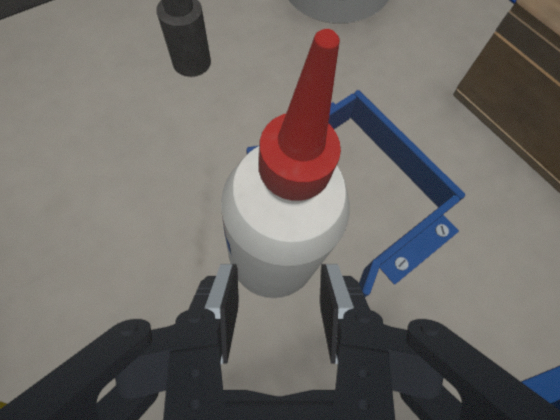

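View pics/scene8.png

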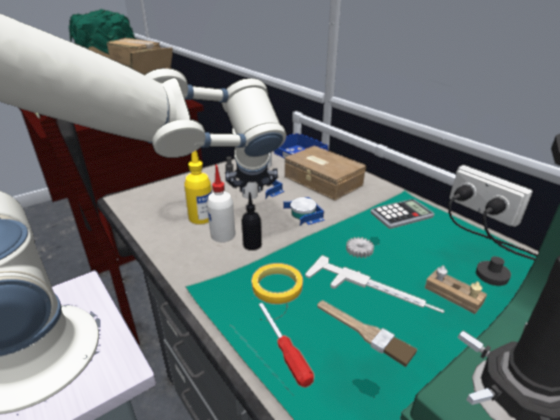

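The wrist view shows the cap at (300,160) and the spout tip at (326,40), so it may be leaning a few degrees. I'll back off 5 mm and look.

```bash
python3 -m handwheel '[{"travel":[0,2,-1.5],"rotation":[0,0,0],"jaw":0.42},{"travel":[0,4,-3],"rotation":[0,0,0],"jaw":0.42},{"travel":[0,4,-3],"rotation":[0,0,0],"jaw":0.42},{"travel":[0,4,-3],"rotation":[0,0,0],"jaw":0.42},{"travel":[0,4,-3],"rotation":[0,0,0],"jaw":0.42},{"travel":[0,4,-3],"rotation":[0,0,0],"jaw":0.42}]'; python3 - <<'E'
from h import *
st(); redaxis('9')
E
```

```text
clock: 8.68
tool_pos: [581.7, 205.7, 28.2]
orientation: [0.914, -0.244, 0.084, -0.314]
ft_force: [0.1, 0.2, -0.7]
grip_width: 0.42
8.6833 pos [581.7 205.7  28.2] head 60.2 z [ 0.307  0.533 -0.789] F [ 0.1  0.2 -0.7] j [-0.02 -0.11  1.93  0.66  1.07  0.25] g 0.42
wrist [260. 125.] zmax 141.0 low [588.8 223.5 104.5] hi [589.3 226.2 133.4]
top [206. 194.] zmax 140.0 low [588.6 222.9 105.9] hi [591.8 223.9 133.1]
z 40 [583.3 206.2] 326 1.08
z 50 [577.9 196.9] 436 1.25
z 60 [574.9 191.5] 555 2.18
z 70 [592.1 229.6] 2776 1.06
z 80 [595.2 236.9] 5323 2.21
```

View pics/wrist9.png

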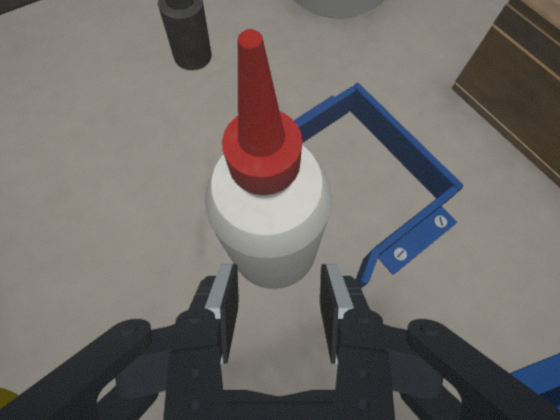

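Backed off, it stands upright at about (591,229). So while being pushed it leaned about 4°, which means the bench friction is high and the contact was too high. I'll re-cradle lower (TCP z of about 13) with a narrower opening that fits inside the dock, and turn the heading toward the dock axis as it enters.

```bash
python3 - <<'E'
from h import *
c=arm.get_calibration("wrist"); print("front base",ray(c,275,286,0).round(1))
go([591,229],54,42,28,36); go([591,229],54,42,13,36)
E
```

```text
front base [582.7 209.    0. ]
travel [ -7.9  13.5 -10.4] rot [-0.033  0.064  0.086] deg 6.4
travel [-7.9 22.7  1.4] rot [-0.033  0.064  0.086] deg 6.4
```

```bash
python3 -m handwheel '[{"travel":[-4,7,-5],"rotation":[0,0,0],"jaw":0.42},{"travel":[-8,13.5,-10.5],"rotation":[-0.015,0.03,0.04],"jaw":0.42},{"travel":[-8,13.5,-10.5],"rotation":[-0.033,0.065,0.085],"jaw":0.35},{"travel":[-8,18,-5],"rotation":[-0.033,0.065,0.085],"jaw":0.35},{"travel":[-8,22.5,1.5],"rotation":[-0.033,0.065,0.085],"jaw":0.35},{"travel":[-8,22.5,1.5],"rotation":[-0.033,0.065,0.085],"jaw":0.35}]'; python3 - <<'E'
from h import *
st(); redaxis('10')
E
```

```text
clock: 9.38
tool_pos: [564.9, 195.2, 10.5]
orientation: [0.905, -0.293, 0.095, -0.294]
ft_force: [0.1, -0.6, -0.6]
grip_width: 0.347
9.3833 pos [564.9 195.2  10.5] head 54.1 z [ 0.343  0.476 -0.81 ] F [ 0.1 -0.6 -0.6] j [-0.   -0.18  2.01  0.6   1.    0.37] g 0.347
wrist [288.  52.] zmax 121.0 low [587.4 220.9 102.6] hi [588.7 223.2 110.9]
top [206. 194.] zmax 140.0 low [589.4 222.1 106.1] hi [591.5 223.9 132.6]
z 40 [566.8 194.1] 292 0.96
z 60 [591.5 227.1] 216 0.26
z 70 [592.7 228.9] 3512 1.02
z 80 [597.2 235.3] 6621 2.23
```

View pics/wrist10.png

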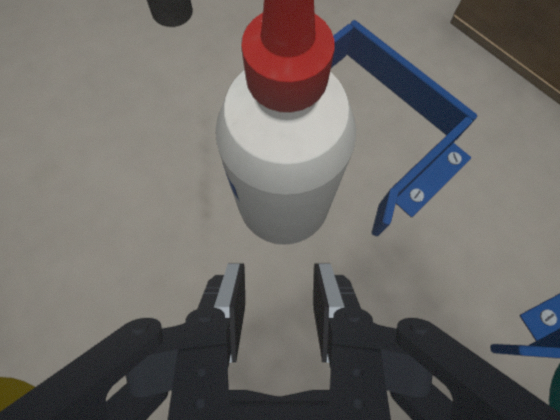

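View pics/top10.png

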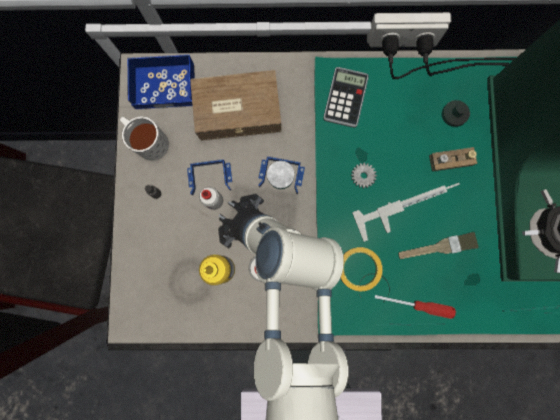

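The wrist view shows the bottle upright with its base front at (287,240), centred between the tips at (240,268) and (318,268). The dock mouth is at upper right. I'll check wrist clearance over the big white bottle in the scene view.

```bash
python3 - <<'E'
from h import *
cv2.imwrite("pics/s10c.png",cv2.resize(cv2.imread("pics/scene10.png")[60:260,130:350],None,fx=3,fy=3))
path([(592-24.6*.59*0,228,54,11)]+[(597,230,52,11)],2,D=23,tilt=36)
E
```

```text
[2.4, -15.9, 13.8] [-0.0, 0.01, 0.015] [594.0, 229.0, 53.0, 11.0]
[3.4, -17.8, 15.1] [-0.0, 0.02, 0.029] [597.0, 230.0, 52.0, 11.0]
```

View pics/s10c.png

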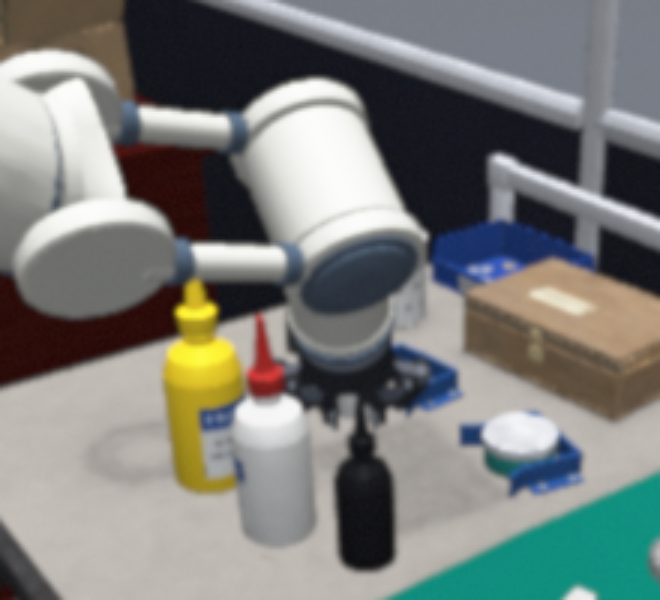

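```bash
cat >> h.py <<'E'
def near():
    for n in("scene","top"):
        c=arm.get_calibration(n);p,d=arm.camera(n);P=cloud(c,d)[d>0]
        for nm,x,y,hh in(("white",435,105,190),("yellow",432,205,212)):
            k=(np.hypot(P[:,0]-x,P[:,1]-y)<80)&(P[:,2]>hh); q=P[k]
            kk=(np.hypot(P[:,0]-x,P[:,1]-y)<70)&(P[:,2]>130); r=P[kk]; r=r[(np.hypot(r[:,0]-x,r[:,1]-y)>34)]
            print(n,nm,"arm above: n",len(q),"minz",q[:,2].min().round() if len(q) else None,"| beside:",len(r), r[np.argmin(r[:,2])].round() if len(r) else None)
E
python3 -c "
from h import *
near()"
```

```text
scene white arm above: n 1291 minz 190.0 | beside: 1161 [485.  96. 130.]
scene yellow arm above: n 0 minz None | beside: 0 None
top white arm above: n 3235 minz 190.0 | beside: 2050 [484. 139. 155.]
top yellow arm above: n 0 minz None | beside: 0 None
```

The wrist is near the big white bottle, though currently clear of it. Reducing the tilt to 31° raises the arm. I'll make contact while doing that, then push slowly.

```bash
python3 -c "
from h import *
path([(580,216,54,11),(594,230,54,11.5)],4,D=23,tilt=31)"
```

```text
[-0.7, -4.3, 5.6] [-0.088, -0.001, 0.001] [584.0, 220.0, 54.0, 11.0]
[0.1, -8.3, 8.3] [-0.088, -0.001, 0.001] [587.0, 223.0, 54.0, 11.0]
[0.8, -12.3, 11.1] [-0.088, -0.001, 0.001] [590.0, 226.0, 54.0, 11.0]
[1.6, -16.3, 13.9] [-0.088, -0.001, 0.001] [594.0, 230.0, 54.0, 12.0]
```

```bash
python3 -m handwheel '[{"travel":[-0.5,-2,2.5],"rotation":[-0.03,0,0],"jaw":0.35},{"travel":[-0.5,-4.5,5],"rotation":[-0.06,0,0],"jaw":0.35},{"travel":[0,-8.5,8],"rotation":[-0.09,0,0],"jaw":0.35},{"travel":[1,-11,10],"rotation":[-0.09,0,0],"jaw":0.35},{"travel":[1,-13,11.5],"rotation":[-0.09,0,0],"jaw":0.35},{"travel":[1.5,-15,13],"rotation":[-0.09,0,0],"jaw":0.35},{"travel":[1.5,-16.5,14],"rotation":[-0.09,0,0],"jaw":0.35},{"travel":[1.5,-16.5,14],"rotation":[-0.09,0,0],"jaw":0.35}]'; python3 - <<'E'
from h import *
st(); redaxis('11'); near()
E
```

```text
clock: 10.35
tool_pos: [580.5, 211.6, 11.4]
orientation: [0.917, -0.298, 0.083, -0.253]
ft_force: [0.3, -1.5, 0.3]
grip_width: 0.351
10.35 pos [580.5 211.6  11.4] head 54.1 z [ 0.303  0.415 -0.858] F [ 0.3 -1.5  0.3] j [ 0.08 -0.11  1.91  0.48  1.02  0.52] g 0.351
wrist [274. 117.] zmax 128.0 low [592.  226.8 104.9] hi [592.3 227.5 120.5]
top [204. 193.] zmax 138.0 low [592.1 226.  105. ] hi [595.  228.1 131.1]
z 40 [582.6 212.8] 194 0.91
z 60 [594.7 230.4] 283 0.23
z 70 [596.1 232.3] 3187 1.07
z 80 [600.2 238.7] 7051 2.09
scene white arm above: n 2316 minz 190.0 | beside: 1430 [499. 130. 131.]
scene yellow arm above: n 2 minz 291.0 | beside: 0 None
top white arm above: n 3823 minz 274.0 | beside: 2068 [435.  36. 274.]
top yellow arm above: n 66 minz 307.0 | beside: 0 None
```

View pics/wrist11.png

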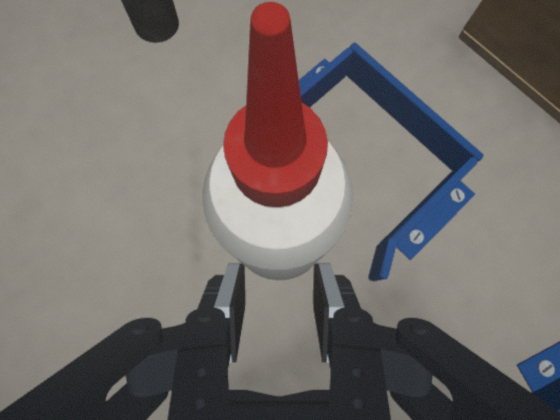

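The bottle is upright in the low cradle, with its body at about (595,231), and the arm is higher above the neighbours. Continuing into the mouth.

```bash
python3 -c "
from h import *
path([(594,230.2,54,11),(607.6,235,50,11.5),(614,236,46.5,12)],10,D=23.5,tilt=31)"
```

```text
[0.9, -1.0, 1.0] [0.002, 0.004, 0.01] [596.0, 231.0, 53.0, 11.0]
[1.9, -2.5, 1.8] [0.002, 0.009, 0.018] [598.0, 232.0, 53.0, 11.0]
[2.8, -4.0, 2.7] [0.002, 0.014, 0.027] [600.0, 232.0, 52.0, 11.0]
[3.8, -5.5, 3.5] [0.002, 0.019, 0.036] [602.0, 233.0, 52.0, 11.0]
[4.7, -7.1, 4.3] [0.002, 0.025, 0.044] [604.0, 234.0, 51.0, 11.0]
[5.7, -8.6, 5.1] [0.002, 0.03, 0.053] [606.0, 234.0, 51.0, 11.0]
[6.6, -10.1, 5.9] [0.002, 0.036, 0.063] [608.0, 235.0, 50.0, 12.0]
[7.6, -11.5, 6.6] [0.002, 0.046, 0.079] [610.0, 235.0, 49.0, 12.0]
[8.7, -12.9, 7.2] [0.002, 0.056, 0.096] [612.0, 236.0, 48.0, 12.0]
[9.7, -14.3, 7.9] [0.002, 0.066, 0.113] [614.0, 236.0, 46.0, 12.0]
```

```bash
python3 -m handwheel '[{"travel":[1,-1,1],"rotation":[0,0.005,0.01],"jaw":0.35},{"travel":[2,-2.5,2],"rotation":[0,0.01,0.02],"jaw":0.35},{"travel":[3,-4,2.5],"rotation":[0,0.015,0.025],"jaw":0.35},{"travel":[4,-5.5,3.5],"rotation":[0,0.02,0.035],"jaw":0.35},{"travel":[4.5,-7,4.5],"rotation":[0,0.025,0.045],"jaw":0.35},{"travel":[5.5,-8.5,5],"rotation":[0,0.03,0.055],"jaw":0.35},{"travel":[6.5,-10,6],"rotation":[0,0.035,0.065],"jaw":0.35},{"travel":[7.5,-11.5,6.5],"rotation":[0,0.045,0.08],"jaw":0.35},{"travel":[8.5,-13,7],"rotation":[0,0.055,0.095],"jaw":0.35},{"travel":[9.5,-14.5,8],"rotation":[0,0.065,0.115],"jaw":0.35}]'; python3 - <<'E'
from h import *
st(); redaxis('12'); near()
E
```

```text
clock: 11.48
tool_pos: [598.0, 219.4, 11.9]
orientation: [0.895, -0.358, 0.098, -0.247]
ft_force: [-0.0, -0.3, -0.1]
grip_width: 0.35
11.4833 pos [598.  219.4  11.9] head 46.3 z [ 0.353  0.373 -0.858] F [-0.  -0.3 -0.1] j [ 0.12 -0.1   1.9   0.41  0.95  0.71] g 0.35
wrist [287. 116.] zmax 128.0 low [613.5 232.  104.9] hi [613.6 232.6 121.1]
top [201. 184.] zmax 141.0 low [612.7 232.5 106.5] hi [614.9 234.2 132.9]
z 40 [600.4 220.8] 218 0.94
z 60 [614.5 236.9] 273 0.23
z 70 [616.  238.7] 3139 1.07
z 80 [620.9 244.5] 6926 2.09
scene white arm above: n 2864 minz 190.0 | beside: 1494 [499. 128. 154.]
scene yellow arm above: n 133 minz 213.0 | beside: 39 [449. 146. 286.]
top white arm above: n 4601 minz 276.0 | beside: 2693 [438.  55. 276.]
top yellow arm above: n 696 minz 307.0 | beside: 281 [450. 157. 307.]
```

View pics/wrist12.png

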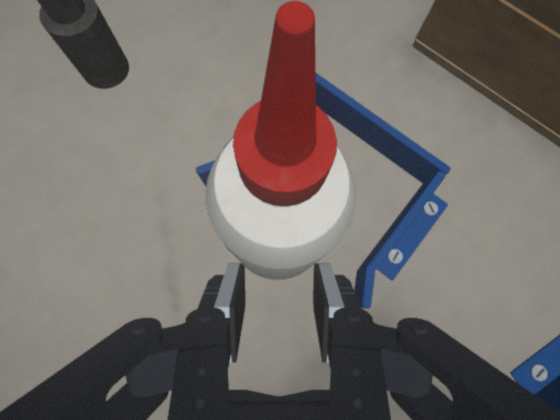

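The bottle is upright in the mouth at (615,237), and the right lip at (365,290) clears the right finger. Continuing.

```bash
python3 -c "
from h import *
path([(614,236,46,12),(638,239.5,34,12)],10,D=23.5,tilt=31)"
```

```text
[1.0, -1.4, 0.9] [0.002, 0.016, 0.024] [616.0, 236.0, 45.0, 12.0]
[2.0, -3.1, 1.9] [0.002, 0.027, 0.042] [619.0, 237.0, 44.0, 12.0]
[3.0, -4.7, 2.8] [0.002, 0.038, 0.06] [621.0, 237.0, 42.0, 12.0]
[4.1, -6.4, 3.8] [0.002, 0.049, 0.078] [624.0, 237.0, 41.0, 12.0]
[5.1, -8.1, 4.9] [0.002, 0.059, 0.096] [626.0, 238.0, 40.0, 12.0]
[6.1, -9.8, 5.9] [0.002, 0.07, 0.114] [628.0, 238.0, 39.0, 12.0]
[7.1, -11.5, 6.9] [0.002, 0.081, 0.132] [631.0, 238.0, 38.0, 12.0]
[8.1, -13.2, 7.9] [0.002, 0.092, 0.15] [633.0, 239.0, 36.0, 12.0]
[9.1, -14.9, 8.9] [0.002, 0.102, 0.168] [636.0, 239.0, 35.0, 12.0]
[10.1, -16.6, 9.9] [0.002, 0.113, 0.186] [638.0, 240.0, 34.0, 12.0]
```

```bash
python3 -m handwheel '[{"travel":[1,-1.5,1],"rotation":[0,0.015,0.025],"jaw":0.35},{"travel":[2,-3,2],"rotation":[0,0.025,0.04],"jaw":0.35},{"travel":[3,-4.5,3],"rotation":[0,0.04,0.06],"jaw":0.35},{"travel":[4,-6.5,4],"rotation":[0,0.05,0.08],"jaw":0.35},{"travel":[5,-8,5],"rotation":[0,0.06,0.095],"jaw":0.35},{"travel":[6,-10,6],"rotation":[0,0.07,0.115],"jaw":0.35},{"travel":[7,-11.5,7],"rotation":[0,0.08,0.13],"jaw":0.35},{"travel":[8,-13,8],"rotation":[0,0.09,0.15],"jaw":0.35},{"travel":[9,-15,9],"rotation":[0,0.1,0.17],"jaw":0.35},{"travel":[10,-16.5,10],"rotation":[0,0.115,0.185],"jaw":0.35}]'; python3 - <<'E'
from h import *
st(); redaxis('13'); near()
E
```

```text
clock: 12.62
tool_pos: [618.6, 226.3, 11.9]
orientation: [0.851, -0.453, 0.126, -0.235]
ft_force: [-0.5, 0.2, 0.3]
grip_width: 0.353
12.6167 pos [618.6 226.3  11.9] head 34.0 z [ 0.427  0.285 -0.858] F [-0.5  0.2  0.3] j [ 0.2  -0.08  1.89  0.26  0.85  1.05] g 0.353
wrist [274. 119.] zmax 128.0 low [634.8 237.1 105.1] hi [635.2 237.7 121.1]
scene [260. 153.] zmax 163.0 low [635.4 231.3 105.3] hi [576.5 156.6 156.8]
top [200. 173.] zmax 141.0 low [635.4 236.7 105.4] hi [638.4 238.8 134.7]
z 40 [621.  227.5] 169 1.03
z 60 [638.8 240.1] 165 0.22
z 70 [640.7 241.5] 2948 1.08
z 80 [646.7 246. ] 6948 2.1
scene white arm above: n 3376 minz 190.0 | beside: 2355 [494. 142. 186.]
scene yellow arm above: n 999 minz 213.0 | beside: 776 [493. 175. 172.]
top white arm above: n 4683 minz 292.0 | beside: 2948 [431.  58. 302.]
top yellow arm above: n 2171 minz 307.0 | beside: 1490 [467. 199. 307.]
```

View pics/wrist13.png

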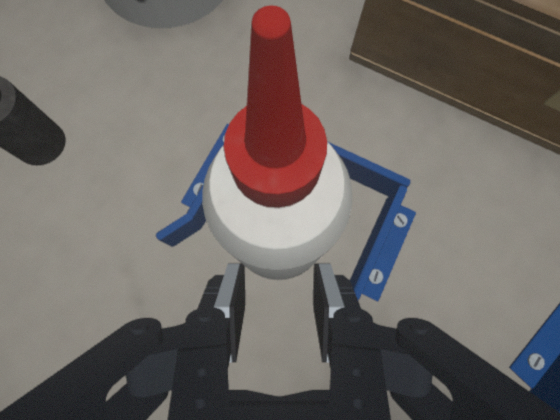

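View pics/scene13.png

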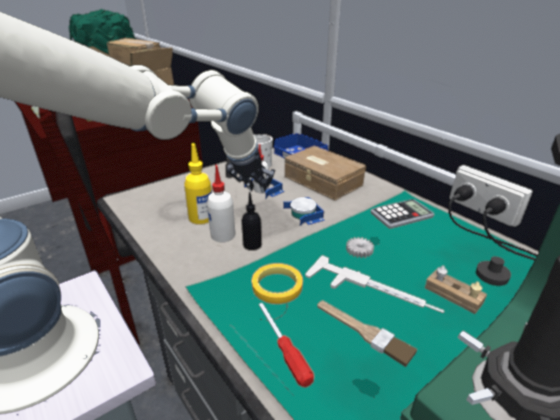

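The bottle is inside the dock, upright at (639,240), about 18 mm from home. The arm is clear of the tall bottles. Last stretch, in two parts.

```bash
python3 -c "
from h import *
path([(638,239.5,34,12),(651,241.3,26,12)],8,D=23.5,tilt=31)"
```

```text
[0.3, -1.3, 0.8] [0.002, 0.007, 0.016] [640.0, 240.0, 33.0, 12.0]
[0.6, -2.6, 1.6] [0.002, 0.016, 0.031] [641.0, 240.0, 32.0, 12.0]
[0.9, -3.9, 2.3] [0.002, 0.025, 0.046] [643.0, 240.0, 31.0, 12.0]
[1.2, -5.2, 3.1] [0.002, 0.034, 0.061] [644.0, 240.0, 30.0, 12.0]
[1.5, -6.5, 3.9] [0.002, 0.043, 0.076] [646.0, 241.0, 29.0, 12.0]
[1.8, -7.8, 4.7] [0.002, 0.052, 0.091] [648.0, 241.0, 28.0, 12.0]
[2.1, -9.1, 5.4] [0.002, 0.061, 0.106] [649.0, 241.0, 27.0, 12.0]
[2.5, -10.4, 6.2] [0.002, 0.07, 0.121] [651.0, 241.0, 26.0, 12.0]
```

```bash
python3 -m handwheel '[{"travel":[0.5,-1.5,1],"rotation":[0,0.01,0.015],"jaw":0.35},{"travel":[0.5,-2.5,1.5],"rotation":[0,0.015,0.03],"jaw":0.35},{"travel":[1,-4,2.5],"rotation":[0,0.025,0.045],"jaw":0.35},{"travel":[1,-5,3],"rotation":[0,0.035,0.06],"jaw":0.35},{"travel":[1.5,-6.5,4],"rotation":[0,0.045,0.075],"jaw":0.35},{"travel":[2,-8,4.5],"rotation":[0,0.05,0.09],"jaw":0.35},{"travel":[2,-9,5.5],"rotation":[0,0.06,0.105],"jaw":0.35},{"travel":[2.5,-10.5,6],"rotation":[0,0.07,0.12],"jaw":0.35}]'; python3 - <<'E'
from h import *
st(); redaxis('14'); near()
path([(651,241.3,26,12),(659,242,24,12)],7,D=23.5,tilt=31)
E
```

```text
clock: 13.58
tool_pos: [629.8, 230.9, 12.0]
orientation: [0.817, -0.511, 0.141, -0.226]
ft_force: [-0.8, 0.8, -0.5]
grip_width: 0.35
13.5833 pos [629.8 230.9  12. ] head 26.0 z [ 0.462  0.225 -0.858] F [-0.8  0.8 -0.5] j [ 0.25 -0.07  1.87  0.15  0.81  1.29] g 0.35
wrist [272. 118.] zmax 128.0 low [647.5 239.8 105.2] hi [648.1 240.4 121.2]
scene [263. 154.] zmax 135.0 low [643.9 234.9 100.3] hi [629.9 218.2 129.1]
top [199. 167.] zmax 142.0 low [649.2 237.8 105.9] hi [651.3 241.  133.7]
z 40 [633.5 232.2] 453 1.16
z 60 [651.7 241.9] 188 0.24
z 70 [653.8 243.1] 2979 1.08
z 80 [660.3 246.9] 6951 2.1
scene white arm above: n 2817 minz 191.0 | beside: 1531 [483. 156. 208.]
scene yellow arm above: n 1078 minz 212.0 | beside: 643 [498. 188. 169.]
top white arm above: n 3607 minz 303.0 | beside: 2007 [466.  82. 303.]
top yellow arm above: n 3061 minz 302.0 | beside: 1740 [434. 145. 307.]
[0.1, -0.9, 0.8] [0.002, 0.003, 0.005] [652.0, 241.0, 26.0, 12.0]
[0.4, -1.8, 1.3] [0.002, 0.005, 0.01] [653.0, 242.0, 25.0, 12.0]
[0.7, -2.7, 1.9] [0.002, 0.008, 0.014] [654.0, 242.0, 25.0, 12.0]
[1.0, -3.6, 2.4] [0.002, 0.01, 0.018] [656.0, 242.0, 25.0, 12.0]
[1.3, -4.5, 3.0] [0.002, 0.013, 0.022] [657.0, 242.0, 25.0, 12.0]
[1.6, -5.5, 3.5] [0.002, 0.016, 0.027] [658.0, 242.0, 24.0, 12.0]
[1.9, -6.4, 4.1] [0.002, 0.018, 0.031] [659.0, 242.0, 24.0, 12.0]
```

View pics/wrist14.png

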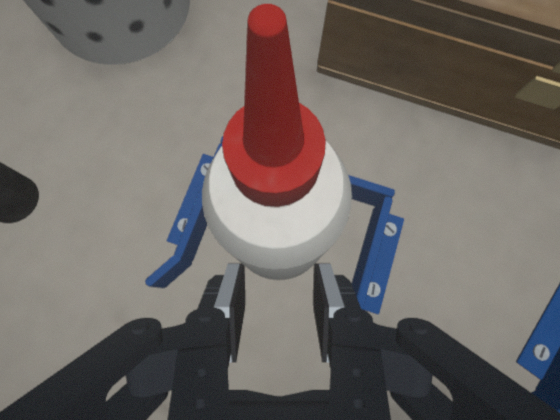

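```bash
python3 -m handwheel '[{"travel":[0,-1,1],"rotation":[0,0,0.005],"jaw":0.35},{"travel":[0.5,-2,1.5],"rotation":[0,0.005,0.01],"jaw":0.35},{"travel":[0.5,-2.5,2],"rotation":[0,0.005,0.015],"jaw":0.35},{"travel":[1,-3.5,2.5],"rotation":[0,0.01,0.02],"jaw":0.35},{"travel":[1.5,-4.5,3],"rotation":[0,0.015,0.02],"jaw":0.35}]'; python3 - <<'E'
from h import *
st(); redaxis('15')
E
```

```text
clock: 14.3
tool_pos: [635.6, 231.8, 12.0]
orientation: [0.811, -0.52, 0.145, -0.223]
ft_force: [-1.2, 0.3, 0.4]
grip_width: 0.351
14.3 pos [635.6 231.8  12. ] head 24.7 z [ 0.468  0.211 -0.858] F [-1.2  0.3  0.4] j [ 0.26 -0.05  1.86  0.12  0.8   1.34] g 0.351
wrist [272. 117.] zmax 129.0 low [653.3 240.7 105.2] hi [654.  241.4 121.3]
scene [264. 153.] zmax 134.0 low [649.3 235.8  99.7] hi [639.7 225.1 126.1]
top [199. 164.] zmax 145.0 low [655.9 238.4 106.1] hi [657.8 240.9 135.2]
z 40 [639.2 233.2] 526 1.08
z 60 [657.5 242.5] 181 0.21
z 70 [659.6 243.7] 3075 1.08
z 80 [666.2 247.4] 7003 2.1
```

View pics/wrist15.png

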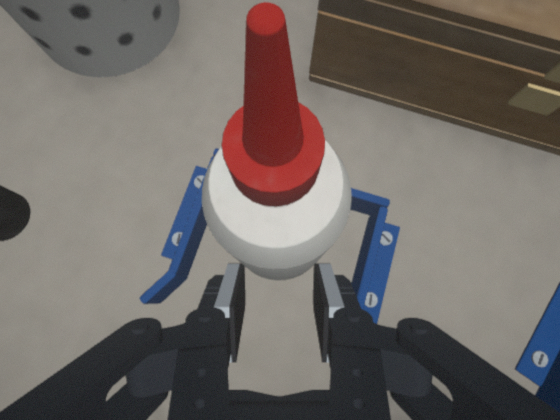

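No contact with the back wall yet. I'll creep 2 mm more, watching the force.

```bash
python3 -m handwheel '[{"travel":[0,-0.5,0.5],"rotation":[0,0,0],"jaw":0.35},{"travel":[0.5,-1,0.5],"rotation":[0,0,0],"jaw":0.35},{"travel":[0.5,-1.5,1],"rotation":[0,0,0],"jaw":0.35}]'; python3 -c "
from h import *
st(); redaxis('16')"
```

```text
clock: 14.75
tool_pos: [636.5, 232.2, 11.5]
orientation: [0.812, -0.52, 0.144, -0.223]
ft_force: [-11.3, -2.5, 6.2]
grip_width: 0.353
14.75 pos [636.5 232.2  11.5] head 24.8 z [ 0.466  0.212 -0.859] F [-11.3  -2.5   6.2] j [ 0.26 -0.05  1.85  0.12  0.81  1.34] g 0.353
wrist [269. 120.] zmax 128.0 low [653.5 241.2 105. ] hi [654.  241.7 120.5]
scene [264. 153.] zmax 136.0 low [649.2 233.9 100.2] hi [629.4 213.4 129.9]
top [199. 164.] zmax 142.0 low [655.6 239.3 105.9] hi [657.4 241.2 134. ]
z 40 [640.  233.4] 498 1.06
z 60 [657.5 242.6] 184 0.21
z 70 [659.6 243.8] 3081 1.09
z 80 [666.1 247.7] 7046 2.1
```

The force rose to 11 N, so the bottle is against the back wall. Now I'll retreat straight out along the dock axis, then up.

```bash
python3 - <<'E'
from h import *
s=arm.read_state(); r=R.from_quat(s["orientation"]); 
x=np.array([np.cos(.11),np.sin(.11),0])
for k,z in((3,0),(10,0),(25,0),(45,2),(60,15),(60,150)): print(k,z,r.inv().apply(-k*x+[0,0,z]).round(1))
E
```

```text
3 0 [-0.9  2.4 -1.5]
10 0 [-3.2  8.1 -4.9]
25 0 [ -7.9  20.4 -12.2]
45 2 [-14.2  35.6 -23.6]
60 15 [-18.9  41.2 -42.1]
60 150 [ -18.5  -27.9 -158.1]
```

```bash
python3 -m handwheel '[{"travel":[-1,2.5,-1.5],"rotation":[0,0,0],"jaw":0.35},{"travel":[-2,5,-3],"rotation":[0,0,0],"jaw":0.35},{"travel":[-4.5,12,-7],"rotation":[0,0,0],"jaw":0.35},{"travel":[-8,20.5,-12],"rotation":[0,0,0],"jaw":0.35},{"travel":[-11,28.5,-17],"rotation":[0,0,0],"jaw":0.35},{"travel":[-11,28.5,-17],"rotation":[0,0,0],"jaw":0.35}]'; python3 - <<'E'
from h import *
st(); redaxis('17'); near()
s=arm.read_state(); r=R.from_quat(s["orientation"]); print(r.inv().apply([0,0,150]).round(1))
E
```

```text
clock: 15.45
tool_pos: [600.0, 228.2, 10.9]
orientation: [0.812, -0.52, 0.144, -0.222]
ft_force: [-0.1, 0.3, -0.5]
grip_width: 0.355
15.45 pos [600.  228.2  10.9] head 24.8 z [ 0.465  0.212 -0.86 ] F [-0.1  0.3 -0.5] j [ 0.27 -0.15  1.95  0.11  0.81  1.35] g 0.355
wrist [328.  29.] zmax 112.0 low [649.8 239.  100.9] hi [650.5 239.5 105.1]
scene [265. 153.] zmax 127.0 low [650.5 234.2  99.8] hi [651.  236.5 119.9]
top [199. 164.] zmax 142.0 low [654.7 238.5 106. ] hi [656.9 239.7 133.4]
z 40 [604.6 229.2] 153 0.78
z 60 [657.8 241.8] 77 0.2
z 70 [660.  242.3] 2819 0.98
z 80 [666.9 244.4] 6182 2.05
scene white arm above: n 2966 minz 190.0 | beside: 1485 [477. 161. 169.]
scene yellow arm above: n 1240 minz 212.0 | beside: 1060 [496. 180. 130.]
top white arm above: n 3853 minz 221.0 | beside: 2052 [471. 122. 264.]
top yellow arm above: n 3695 minz 234.0 | beside: 2013 [497. 216. 234.]
[   0.4  -76.8 -128.8]
```

View pics/wrist17.png

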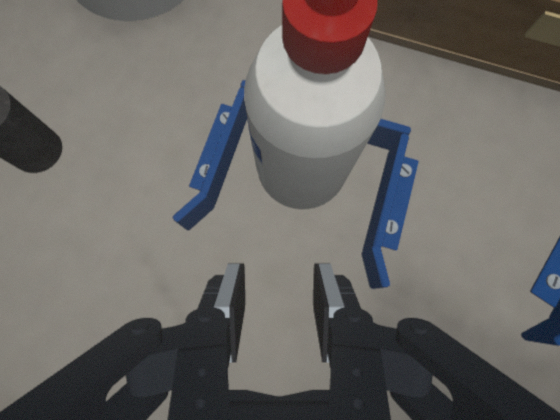

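The bottle stands upright in the dock, and the fingers are clear with about zero force. Rising straight up.

```bash
python3 -m handwheel '[{"travel":[0,-20,-34],"rotation":[0,0,0],"jaw":0.35},{"travel":[0,-41,-69],"rotation":[0,0,0],"jaw":0.35},{"travel":[0,-61,-103],"rotation":[0,0,0],"jaw":0.35},{"travel":[0,-82,-138],"rotation":[0,0,0],"jaw":0.35},{"travel":[0,-102,-172],"rotation":[0,0,0],"jaw":0.35},{"travel":[0,-123,-206],"rotation":[0,0,0],"jaw":0.35},{"travel":[0,-123,-206],"rotation":[0,0,0],"jaw":0.35},{"travel":[0,-60,-240],"rotation":[0,0,0],"jaw":0.35},{"travel":[0,0,-280],"rotation":[0,0,0],"jaw":0.35},{"travel":[0,0,-280],"rotation":[0,0,0],"jaw":0.35}]'; python3 - <<'E'
from h import *
st(); redaxis('18')
a=cv2.imread("pics/top18.png");b=cv2.imread("pics/scene18.png")
cv2.imwrite("pics/c18.png",np.hstack([cv2.resize(a[130:300,160:360],(400,340)),cv2.resize(b[130:290,160:350],(400,340))]))
E
```

```text
clock: 16.58
tool_pos: [487.5, 176.5, 250.0]
orientation: [0.812, -0.52, 0.143, -0.222]
ft_force: [-0.9, -0.8, 1.1]
grip_width: 0.351
16.5833 pos [487.5 176.5 250. ] head 24.8 z [ 0.464  0.211 -0.86 ] F [-0.9 -0.8  1.1] j [ 0.21 -0.62  1.87  0.11  1.37  1.35] g 0.351
wrist [290.  94.] zmax 140.0 low [652.2 239.3 104.6] hi [654.4 241.  132.8]
scene [265. 153.] zmax 127.0 low [649.1 234.4 100.5] hi [652.  237.9 119.2]
top [199. 164.] zmax 141.0 low [654.5 239.  105.9] hi [656.7 240.1 132.8]
```

View pics/c18.png

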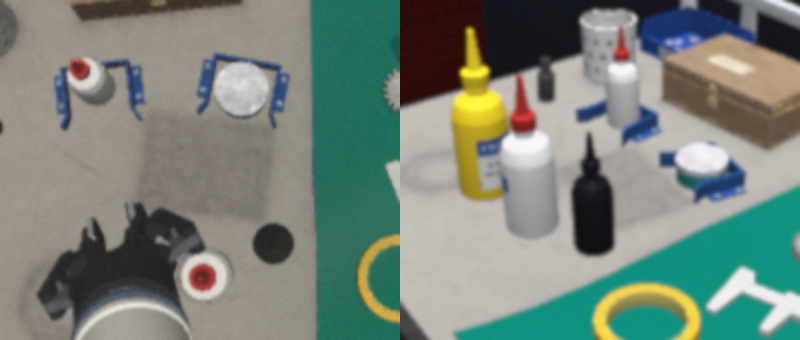

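View pics/wrist18.png

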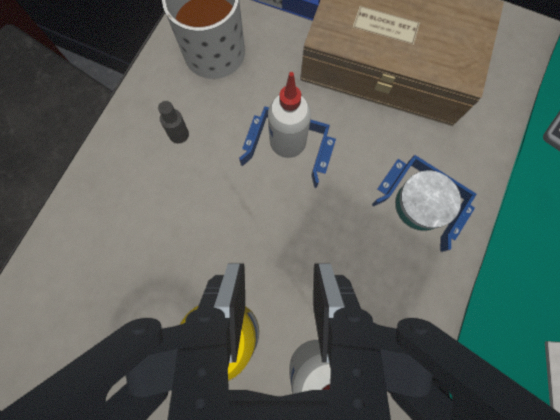

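The final pictures show the bottle upright inside the left dock against its back wall: wrist (290,125), top crop (88,75), scene crop (622,90). The tin and the neighbouring bottles look unmoved. I'll do a numeric check of the others, then hand in.

```bash
python3 - <<'E'
from h import *
s0=cv2.imread("pics/scene0.png");s1=cv2.imread("pics/scene18.png")
for n,(u0,v0,u1,v1) in {"yellow":(185,150,212,225),"white":(212,170,232,240),"black":(242,200,262,250),"tin":(285,195,325,225),"pin":(222,155,236,180),"gear":(345,235,375,257),"brush":(315,298,415,365)}.items():
    print(n,np.abs(s0[v0:v1,u0:u1].astype(int)-s1[v0:v1,u0:u1]).mean().round(1))
st(); arm.close_job()
E
```

```text
yellow 0.7
white 0.6
black 5.4
tin 0.6
pin 0.8
gear 0.6
brush 0.8
16.7833 pos [488.4 176.6 253.3] head 24.7 z [ 0.47   0.212 -0.857] F [ 0.7  0.8 -0.2] j [ 0.21 -0.62  1.87  0.11  1.36  1.36] g 0.348
the job is handed in; nothing more can be done
```

The oil bottle (the smaller white one) now stands upright in the empty left dock, against its back wall. I pushed it there with the two fingers held slightly open as a cradle and did not pinch or lift it. The job was handed in at 16.8 s.

**Final checks:**
- **Back wall:** the push force rose to about 11 N when the bottle met the back wall. Wrist depth puts its axis at about (658, 242) mm, which is home along the dock and about 5 mm left of the dock's centre line.
- **Robot clear:** after I withdrew, the force was about zero and the robot was touching nothing.
- **Other things:** the tin, pin, gear, brush, yellow bottle and big white bottle match the first scene picture (mean pixel difference under 1).
- **Black bottle:** it differed by 5.4. I think this is because the oil bottle had been visible behind it in that crop. It looks unmoved in the picture, but I did not check it separately.

**Lean along the way:** during the first, higher push the bottle leaned about 4°. I backed off and it righted itself. I then pushed from lower down and more slowly, and it showed no further lean.

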